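Clamp a bottle in the pressing jig

TASK

Gently lay the bottle with the red cap on its side in the white cradle of the green jig, cap towards the stop plate, and let go of it. Then pump the red trigger until the rubber pad presses the bottle's base and its cap against the stop, the barrel's mouth standing in the green section of the pad's stem - never deep in the red, which crushes the bottle - and finish while still holding the trigger pressed there, as the pressure is lost when it is let go. Leave the other things where they are.

Things in the scene. Friction and masses are not known exactly. Their poses are not given: they have to be found in the camera images.
- bottle: Bottle to clamp: closed thin plastic, dark brown, paper band, red cap; 58 mm diameter, 200 mm tall, about 0.4 kg, upright on the table. Origin: centre of its base; z runs to the cap. Straight body 0-130 mm, shoulder to 158, neck (28 diameter) to 176, cap (32 diameter) to 200. Centre of mass near 75 mm. Two white-capped equals stand 180 mm or more away; places vary.
- cap (a point): Centre of the red cap's flat top face, on the bottle's axis, 200 mm from the base.
- jig: Green base plate (110 x 470 x 12 mm) fixed to the table; cradle, stop and ratchet pusher in line along its y. Origin on the table under the cradle's axis (plate from y = -165 to +305 mm); z up, y from stop to pusher. The lying bottle's axis is at x = 0, height 80 mm. Pusher's grey housing: y = 189 to 245 mm, top at 140 mm height; the bar runs through it along y at 80 mm height and out behind.
- cradle (a point): On the lying bottle's axis: jig x = 0, y = -10 mm, height 80 mm; 70 mm from a seated bottle's base. The cradle is two white 90-degree V supports, each 14 mm thick along y, centred at jig y = -55 and +45 mm, 36 mm either side of the axis, tops near 78 mm height. Between them fingers have room from y = -48 to +38 mm, down to the base plate.
- stop (a point): Centre of the stop plate's face on the bottle's axis: jig x = 0, y = -140 mm, height 80 mm. Plate 60 mm wide, top at 104 mm height. With the cap on it, the bottle's base is at jig y = +60 mm; a bottle laid a little short of it is slid there by the pad.
- rod: Ratchet bar with the aluminium barrel (32 mm diameter) and the sprung pad it carries. Origin: centre of the pad's face while not pressed in; starts at jig y = +85 to +110 mm, height 80 mm. Slides along the jig's -y, towards the bottle, about 16 mm per full pump (teeth 8 mm apart; up to 8 mm of a stroke may be idle). Friction of about 8 N keeps it in place when the trigger returns.
- pad (a joint): How far (m) the black rubber pad (44 mm diameter) is pressed into the barrel: 0 free, 0.026 fully in; spring 1 N per mm. Its 26 mm stem is painted, from the barrel's mouth on, white, green, red: the mouth stands in the green from 0.0105 to 0.0185, then in the red; above 0.0215 the bottle is crushed. With the trigger let go it falls back to about 0.002 to 0.007.
- trigger (a joint): Angle (rad) of the trigger lever: 0 = up (a spring returns it there), 0.55 = fully pressed. Pressed, it drives the bar 36 mm per rad towards the bottle once a tooth is caught; returning, it leaves the bar. Needs 3 N (idle) to 14 N (pad fully in) down on the red grip.
- trigger_pivot (a point): Trigger's hinge axis (along the jig's x): jig x = 0, y = +213 mm, 125 mm above the table.
- grip: The trigger lever; its red grip is a bar 34 mm wide, 12 mm thick, 63 to 119 mm from the pivot on the side away from the cradle, with a 6 mm lip across its end. Slopes up away from the cradle, 0.60 rad above level at trigger 0 and 0.05 rad at 0.55. Origin at the pivot.
- grip_top (a point): Middle of the grip's upper face, where it is pressed: 92 mm from the pivot and 6 mm above the lever's centre line. About 181 mm above the table at trigger 0 (jig y = 286 mm), about 136 mm at 0.55 (jig y = 305 mm).
- bottle_b: Bystander: equal bottle, white cap, upright.
- bottle_c: Bystander: equal bottle, white cap, upright.
- tape: Bystander: roll of amber tape lying flat, 90 mm across, 30 mm high.
- jar: Bystander: amber jar with a steel lid, 72 mm across, 95 mm high.
- bowl: Bystander: red plastic bowl, 150 mm across, 70 mm high.
- wrench: Bystander: a wrench lying flat.
- cap_tray: Bystander: blue tray with caps, 130 x 170 x 50 mm.
Mind the look-alikes: they are no part of the job. What is shaped like the bottle but blue is not meant.

How it is judged:
On the way, in this order (a step that is already met when the one before it is completed fails the run):
1. the bottle lies in the cradle, cap towards the stop, let go of (angle between the z axis of bottle and the y axis of jig, either way round below 0.12 rad and y of cap in the frame of jig below -0.1 m and z of each of cap, bottle in the frame of jig below 0.092 m and z of bottle in the frame of jig above 0.068 m and contact force between the fingers and bottle below 0.1 N), for 0.2 s.
2. the pusher's pad has been pumped onto the bottle's base by the trigger (contact force between rod and bottle above 3 N and contact force between the fingers and grip above 0.5 N), for 0.1 s.
At the end, for the whole second after the job is handed in: Bottle lying in the cradle (axis within 0.08 rad, both ends 70-90 mm high), cap within 6 mm of the stop, not touched by the robot; pad pressing its base (over 7 N), pressed in 9.5 to 19.5 mm; fingers holding the red grip down (over 1 N, trigger past 0.03 rad) (angle between the z axis of bottle and the y axis of jig, either way round below 0.08 rad and y of cap in the frame of jig below -0.134 m and z of cap in the frame of jig between 0.07 and 0.09 m and z of bottle in the frame of jig between 0.07 and 0.09 m and contact force between rod and bottle above 7 N and value of joint pad between 0.0095 and 0.0195 m and contact force between the fingers and grip above 1 N and value of joint trigger above 0.03 rad and contact force between each of the arm, the fingers and bottle below 0.1 N); the arm keeps its last pose, push and grip.
It fails at once if the bottle is crushed: pad pressed in more than 21.5 mm (value of joint pad above 0.0215 m).
It fails at once if a bystander is shifted by more than 30 mm or a bottle tipped (distance of any of bottle_b, bottle_c, tape, jar, bowl, wrench, cap_tray from where it was at the start of the episode above 0.03 m or angle between any of bottle_b, bottle_c's own z axis and vertical above 0.4 rad).
It fails at once if the bottle is dropped or banged into the jig (over 80 N) (contact force between bottle and jig above 80 N).
It also fails if it takes over 69 s, if anything falls off the work surface, if the arm or the gripper's body presses on something with over 40 N, if the wrist force passes 120 N, or if a joint passes its speed limit or range.

ROBOT

A 6-joint arm with a two-finger parallel gripper is mounted at the origin on the work surface. World frame = base frame: x ahead of the robot, y to its left, z up, the work surface at z = 0. Lengths are in m, angles in rad, forces in N, time in s.
With the tool pointing down it reaches from about 0.35 to 0.975 m from the base axis. Payload 7.1 kg.
Tool frame: the origin (TCP) lies on the mounting face of the last link; the fingertips stand 182 mm ahead of it and the grasp point (between the pads) lies 163 mm ahead of it; z points along the fingers, y is the direction in which the jaws open and shut (so a half turn about z gives the same grasp; the last joint's range is limited). The gripper opens to 88 mm and grips with 3 to 60 N. Pads are 20 mm wide; open, the fingers measure 115 mm over their backs; the gripper's body (75 mm by 178 mm) begins 61 mm behind the grasp point.
Start: joints at [-1.259, 0.423, 1.63, -0, 1.089, -0.019], TCP at [0.203, -0.591, 0.405] pointing down, gripper open.
Joint ranges: [-3, 3], [-0.9, 2.11], [0.09, 2.58], [-1.31, 4.45], [0.11, 2.69], [-2.54, 2.54]. Speed limits (rad/s): [2.39, 2.39, 3.01, 3.14, 3.14, 3.14].

INTERFACE

Orientations are given as a unit quaternion [w, x, y, z].
In Python, from plant import sense, grab_frame, camera_params, manip, boxes_of, trace gives the robot as it stands.
- The arm moves only by the shell command python3 -m pendant 'ROWS' [OPENING]. ROWS is JSON, one flat list of numbers, 6 for each row, row after row: the shift along the world's x, y, z in units of 40 mm (1.0 is 40 mm), then the turn, a rotation vector about the world's x, y, z in units of 6 degrees (1.0 is 6 degrees). In form: [dx, dy, dz, wx, wy, wz, dx, dy, dz, wx, wy, wz, ...]. A call has 1 to 20 rows; each row is the pose to reach, as a shift and turn from the pose commanded when the call began; what a row does not reach only later rows make up. A row lasts 1/8 s, in which the tool goes at most 62.5 mm and 10.7 degrees, less where a joint would pass 70% of its speed; a pose out of reach is approached as far as the arm can. A call with a gripper value outside its range is refused whole. OPENING is the finger opening in mm, from 0 to 87.8, set as the call begins (- or left out, the last holds). The fingers move at their own pace and stop on an object; the grip force is fixed at half the most. Time passes only in rows, so rows that repeat a pose let the fingers close. It gives the time, the measured TCP pose, the force and the opening at its end, in the units of the state.
- sense(): the state, without advancing time (a new reading comes with each control period).
- grab_frame(name): name is "scene" or "top" or "wrist"; returns the picture (420x560x3 uint8, red, green, blue); there is no depth.
- camera_params(name): a dict with "K" (3x3 intrinsics, pixels), "eye" and "orientation" of the camera in the world; the wrist camera has in their place "T_tool_cam" (4x4, takes a point from camera to tool coordinates, whose origin is the TCP and whose axes are the flange's). Camera axes: x right, y up, looking along -z (the intrinsics and any distortion apply to the point x, -y, -z); pixel columns grow to the right and rows downward; lengths in m; the calibration is good to about 2 mm. A picture is of the moment at which its call begins: read the wrist's pose just before it. camera_params takes no time and is no camera call.
- manip.job_done(): hands the job in, once; it reports no verdict.
Trained networks look in the newest picture that a camera, given by its name, has taken for a name from the list of things; names that differ only in an ending like _2 or _b are one class to them, and where a whole thing is asked for, a point or a joint stands for the part that bears it (a point fixed in the world has none). Each returns a list of dicts, best first, with "confidence" (0 to 1); they miss things now and then, are a little off and sometimes report something else, mostly with a low value. They report only what shows in the picture. A call takes as long as a camera call. They do not tell look-alikes from the thing itself.
- boxes_of(camera, query): "bbox" ([left, top, right, bottom] in pixels, round what is visible of it).
- trace(camera, query): "mask" (420x560 bool, what is visible of it) and "bbox" ([left, top, right, bottom] in pixels, round what is visible of it).
The state is a dict: "clock": time; "joints": joint angles; "dq": joint speeds; "joint_torque": joint torques, N m; "ee_pos": TCP position; "eef_rot": TCP orientation; "contact_force": force on the tool from outside, world axes, zero at the start; "moment": the same for the moment, N m; "opening": opening from 0.0 (shut) to 1.0 (fully open).
Only numpy, scipy, OpenCV 4.12 (cv2) and the standard library are available. Lean on these libraries where they do the work, as an engineer would, in place of code of your own. Each camera call takes 0.05 s, during which the arm holds its last target.

## Working session

There is one attempt and no reset: what is moved stays moved. The work goes in short steps, Python scripts to look and compute and a shell command to move; the robot and the scene stay as the last step left them, time stands still between calls to the robot, and variables do not carry over. Pictures are saved under pics/ and viewed, and the job is handed in when it is done.

```bash
ls; mkdir -p pics
cat > h.py <<'E'
import numpy as np, cv2
from plant import sense, grab_frame, camera_params, manip, boxes_of, trace
from scipy.spatial.transform import Rotation as R
def rot(q): return R.from_quat(np.r_[q[1:],q[0]])
def cam(name, s=None):
    p=camera_params(name); K=np.array(p["K"])
    if name=="wrist":
        s=s or sense(); T=np.eye(4);T[:3,:3]=rot(s["eef_rot"]).as_matrix();T[:3,3]=s["ee_pos"]
        M=T@np.array(p["T_tool_cam"]); return K,M[:3,:3],M[:3,3],p
    o=np.array(p["orientation"]); Rm=rot(o).as_matrix() if o.size==4 else o
    return K,Rm,np.array(p["eye"]),p
def proj(c,P):
    K,Rm,e,_=c; q=(np.atleast_2d(P)-e)@Rm; q=q*[1,-1,-1]; u=q@K.T; return u[:,:2]/u[:,2:]
def ray(c,uv):
    K,Rm,e,_=c; d=np.linalg.solve(K,[uv[0],uv[1],1])*[1,-1,-1]; return e,Rm@d
def onz(c,uv,z):
    e,d=ray(c,uv); return e+d*(z-e[2])/d[2]
def save(n,im): cv2.imwrite("pics/"+n+".png",im[:,:,::-1])
E
python3 - <<'E'
from h import *
for n in("scene","top","wrist"):
    save(n+"0",grab_frame(n)); p=camera_params(n); print(n,p)
print(sense())
E
```

```text
pics
scene {'K': array([[440.83618509,   0.        , 283.34841727],
       [  0.        , 440.83618509, 209.85730987],
       [  0.        ,   0.        ,   1.        ]]), 'eye': array([1.29011245, 0.06295884, 1.2641218 ]), 'orientation': array([0.625635  , 0.18792188, 0.22611648, 0.72259086])}
top {'K': array([[448.47572521,   0.        , 283.0951139 ],
       [  0.        , 448.47572521, 214.98873496],
       [  0.        ,   0.        ,   1.        ]]), 'eye': array([ 0.33500004, -0.06474143,  1.58573199]), 'orientation': array([ 0.70642943,  0.04948939, -0.05302891, -0.70405696])}
wrist {'K': array([[292.78314194,   0.        , 281.42306865],
       [  0.        , 292.78314194, 210.05623964],
       [  0.        ,   0.        ,   1.        ]]), 'T_tool_cam': array([[ 4.04584056e-05,  9.57481058e-01,  2.88496139e-01,
         8.00924380e-02],
       [ 9.99999997e-01, -2.00805989e-05, -7.35940957e-05,
         3.55537887e-04],
       [-6.46717773e-05,  2.88496141e-01, -9.57481056e-01,
         2.03703559e-02],
       [ 0.00000000e+00,  0.00000000e+00,  0.00000000e+00,
         1.00000000e+00]])}
{'clock': 0.15, 'joints': array([-1.25901849e+00,  4.23652226e-01,  1.63049461e+00, -1.46616643e-05,
        1.08859443e+00, -1.89927427e-02]), 'dq': array([ 3.73696688e-04, -1.51078603e-05, -2.53759770e-03, -2.36616567e-04,
        1.16843171e-03, -2.29470346e-03]), 'joint_torque': array([ 1.00305057e-03, -5.44981849e+01, -2.73920059e+01,  6.43836963e-02,
        2.04537297e-02, -7.58153237e-05]), 'ee_pos': array([ 0.20294387, -0.5909073 ,  0.40409611]), 'eef_rot': array([-5.67218056e-04,  9.86354274e-01,  1.64635706e-01, -9.01979938e-05]), 'contact_force': array([0.61419584, 1.41528105, 0.14338216]), 'moment': array([-0.00275775, -0.01122217, -0.015971  ]), 'opening': 0.9970364467614866}
```

View pics/scene0.png

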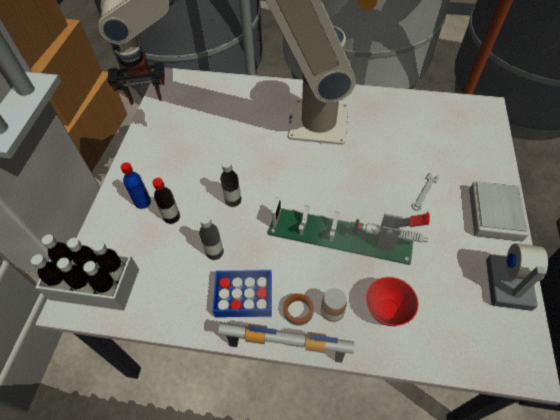

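View pics/top0.png

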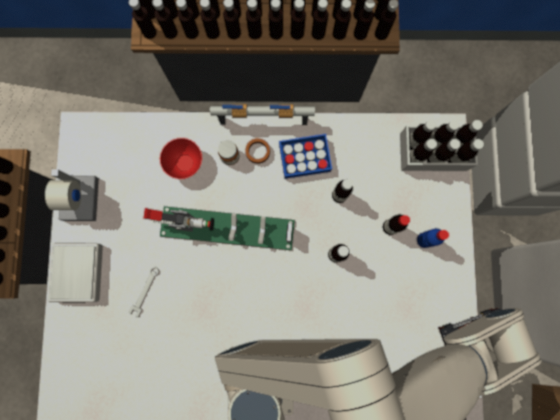

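View pics/wrist0.png

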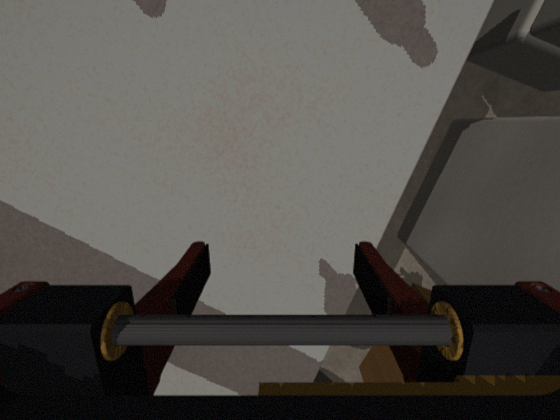

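Red-capped candidates: the dark brown bottle (scene 167,200; top 398,223) and the blue one (scene 135,187; top 433,238). The brown one with the paper band fits, so I'll confirm it in a crop and measure.

Run:
```python
from h import *
for n in("scene","top"):
    im=grab_frame(n); c=cam(n)
    for q in ("bottle","jig","cap","rod","grip","pad","wrench","jar","bowl"):
        for r in trace(n,q)[:5]:
            m=r["mask"]; ys,xs=np.nonzero(m)
            print(n,q,round(r["confidence"],2),np.round(r["bbox"]).tolist(),len(xs))
            if q=="jig" and r["confidence"]>.4: np.save(f"jig_{n}.npy",m)
    if n=="scene": A=cv2.resize(im[150:270,100:260],(640,480),interpolation=cv2.INTER_CUBIC); B=cv2.resize(im[190:270,260:440],(720,320),interpolation=cv2.INTER_CUBIC)
    else: C=cv2.resize(im[190:260,135:305],(765,315),interpolation=cv2.INTER_CUBIC)
save("cropA",A); B=cv2.resize(B,(765,340)); save("cropBC",np.vstack([B,C])[:600])
```

```text
scene bottle 0.95 [123.0, 164.0, 151.0, 208.0] 733
scene bottle 0.92 [153.0, 178.0, 178.0, 224.0] 723
scene bottle 0.77 [220.0, 160.0, 241.0, 210.0] 637
scene bottle 0.55 [199.0, 213.0, 228.0, 260.0] 732
scene jig 0.77 [268.0, 198.0, 432.0, 266.0] 5069
scene cap 0.83 [154.0, 176.0, 180.0, 226.0] 752
scene cap 0.81 [121.0, 160.0, 150.0, 208.0] 732
scene cap 0.23 [201.0, 214.0, 226.0, 260.0] 744
scene rod 0.75 [354.0, 219.0, 430.0, 241.0] 432
scene rod 0.63 [270.0, 197.0, 433.0, 266.0] 5073
scene grip 0.91 [391.0, 213.0, 429.0, 226.0] 354
scene pad 0.57 [321.0, 291.0, 350.0, 322.0] 700
scene pad 0.55 [356.0, 221.0, 365.0, 234.0] 99
scene pad 0.35 [273.0, 197.0, 428.0, 264.0] 5081
scene wrench 0.65 [415.0, 175.0, 438.0, 210.0] 223
scene wrench 0.28 [271.0, 198.0, 430.0, 265.0] 5167
scene jar 0.58 [320.0, 288.0, 349.0, 321.0] 675
scene bowl 0.64 [367.0, 276.0, 419.0, 325.0] 2068
top bottle 0.86 [326.0, 242.0, 352.0, 261.0] 324
top bottle 0.85 [418.0, 232.0, 447.0, 249.0] 467
top bottle 0.83 [386.0, 214.0, 413.0, 236.0] 397
top bottle 0.79 [330.0, 178.0, 355.0, 203.0] 376
top bottle 0.68 [128.0, 273.0, 159.0, 315.0] 258
top jig 0.58 [147.0, 206.0, 298.0, 251.0] 4248
top cap 0.56 [418.0, 231.0, 448.0, 249.0] 486
top cap 0.55 [143.0, 209.0, 295.0, 248.0] 4442
top rod 0.74 [143.0, 205.0, 293.0, 250.0] 4372
top rod 0.6 [184.0, 219.0, 215.0, 228.0] 164
top grip 0.68 [145.0, 208.0, 186.0, 226.0] 369
top pad 0.64 [202.0, 220.0, 216.0, 231.0] 101
top pad 0.49 [142.0, 204.0, 185.0, 222.0] 401
top wrench 0.83 [130.0, 270.0, 160.0, 319.0] 353
top jar 0.69 [219.0, 141.0, 240.0, 164.0] 379
```

View pics/cropA.png

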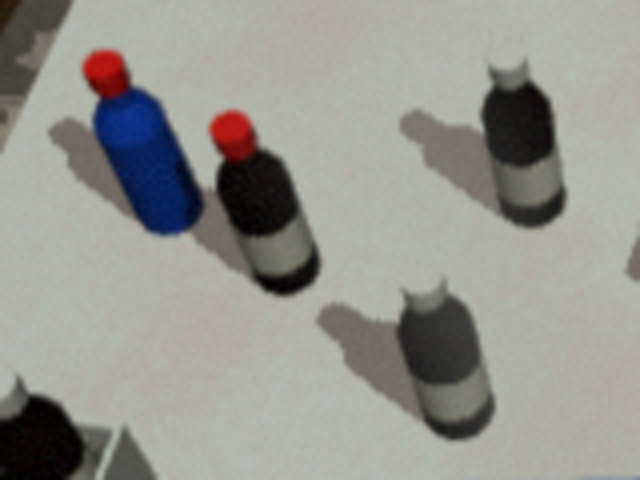

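View pics/cropBC.png

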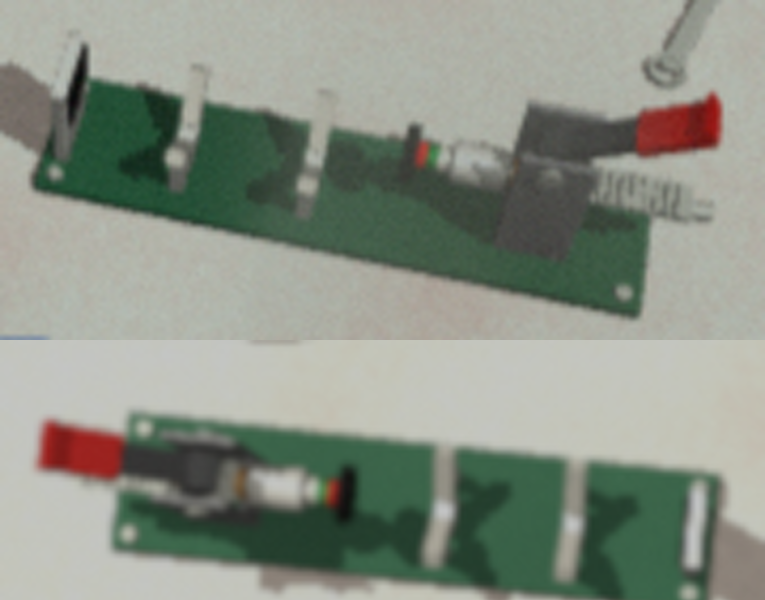

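The crop confirms the target: the dark brown, paper-banded bottle with the red cap; the blue one is the look-alike. Now fitting poses to the silhouettes.

```bash
cat > fit.py <<'E'
from h import *
from scipy.optimize import minimize
cams={n:cam(n) for n in("scene","top")}
def hull(c,P,s=4):
    u=proj(c,P); m=np.zeros((420*s,560*s),np.uint8)
    cv2.fillConvexPoly(m,cv2.convexHull(np.round((u+.5)*s).astype(np.int32)),1); return m
def up(m,s=4): return cv2.resize(m.astype(np.uint8),(560*s,420*s),interpolation=cv2.INTER_LINEAR)
def iou(a,b): return (a&b).sum()/max(1,(a|b).sum())
def bottlepts(x,y):
    pr=[(0,29),(130,29),(144,25),(158,14),(176,14),(176,16),(200,16)]
    t=np.linspace(0,2*np.pi,24,endpoint=False)
    return [np.c_[x+r/1e3*np.cos(t),y+r/1e3*np.sin(t),0*t+z/1e3] for z,r in pr]
def bmask(c,x,y):
    L=bottlepts(x,y); m=0
    for a,b in zip(L[:-1],L[1:]): m=m|hull(c,np.r_[a,b])
    return m
def fitb(masks,x0):
    U={n:up(m) for n,m in masks.items()}
    f=lambda p:-sum(iou(bmask(cams[n],*p),U[n]) for n in U)
    r=minimize(f,x0,method="Nelder-Mead",options=dict(initial_simplex=np.array(x0)+np.array([[0,0],[.02,0],[0,.02]]),xatol=2e-4,fatol=1e-4)); return r.x,r.fun
def jigpts(p):
    x,y,a=p; P=np.array([[sx,sy,z] for sx in(-.055,.055) for sy in(-.165,.305) for z in(0,.012)])
    c,s=np.cos(a),np.sin(a); return np.c_[x+c*P[:,0]-s*P[:,1],y+s*P[:,0]+c*P[:,1],P[:,2]]
E
python3 - <<'E'
from fit import *
ms={n:{} for n in cams}
ims={n:grab_frame(n) for n in cams}
B={}
for n in cams:
    ims[n]=grab_frame(n); B[n]=[r for r in trace(n,"bottle") if r["confidence"]>.4]
# green hull
U={}
for n in cams:
    h=cv2.cvtColor(ims[n],cv2.COLOR_RGB2HSV); g=cv2.inRange(h,(60,70,20),(90,255,255))
    k,l,st,_=cv2.connectedComponentsWithStats(cv2.morphologyEx(g,cv2.MORPH_CLOSE,np.ones((9,9))))
    i=1+np.argmax(st[1:,4]); print(n,st[i])
    g=((l==i)&(g>0)); ys,xs=np.nonzero(g); hh=cv2.convexHull(np.c_[xs,ys].astype(np.int32))
    m=np.zeros((420,560),np.uint8); cv2.fillConvexPoly(m,hh,1); U[n]=up(m)
f=lambda p:-sum(iou(hull(cams[n],jigpts(p)),U[n]) for n in U)
# initial: ends from top
a=onz(cams["top"],(162,221),.012);b=onz(cams["top"],(294,235),.012); print("pusher end",a,"stop end",b)
d=(a-b)/np.linalg.norm(a-b); o=b+d*.165; yaw=np.arctan2(-d[0],d[1])
x0=np.array([o[0],o[1],yaw])
r=minimize(f,x0,method="Nelder-Mead",options=dict(initial_simplex=x0+np.array([[0,0,0],[.02,0,0],[0,.02,0],[0,0,.06]]),xatol=1e-4,fatol=1e-4))
print("jig",x0,r.x,r.fun); np.save("jig.npy",r.x)
for n in cams:
    c=hull(cams[n],jigpts(r.x),1); cc,_=cv2.findContours(c,0,2); cv2.drawContours(ims[n],cc,-1,(255,0,255),1)
# bottles
g=lambda L,box: min(L,key=lambda r:np.abs(np.array(r["bbox"])-box).sum())
for nm,bs,bt in(("target",[153,178,178,224],[386,214,413,236]),("w1",[220,160,241,210],[326,242,352,261]),("w2",[199,213,228,260],[330,178,355,203]),("blue",[123,164,151,208],[418,232,447,249])):
    q={"scene":g(B["scene"],bs)["mask"],"top":g(B["top"],bt)["mask"]}
    x0=onz(cams["scene"],((bs[0]+bs[2])/2,bs[3]-8),0)[:2]
    print(nm,x0,fitb(q,x0),fitb({"scene":q["scene"]},x0)[0],fitb({"top":q["top"]},x0)[0])
cv=np.hstack([cv2.resize(ims["scene"][180:280,250:450],(400,200)),cv2.resize(ims["top"][180:280,120:320],(400,200))])
save("jigfit",cv2.resize(cv,(800,400)))
E
```

```text
scene [ 268  209  144   54 2475]
top [ 161  208  133   41 2982]
pusher end [0.54191983 0.35564411 0.012     ] stop end [ 0.4938746  -0.11093513  0.012     ]
jig [ 0.51077584  0.05319698 -0.10261169] [ 0.51007757  0.05522344 -0.10602252] -1.8264294434025166
target [ 0.52437307 -0.47566412] (array([ 0.52662853, -0.45285957]), np.float64(-1.8200705524301393)) [ 0.52263812 -0.45522372] [ 0.52702855 -0.45290308]
w1 [ 0.43539604 -0.26598426] (array([ 0.42959089, -0.25805728]), np.float64(-1.8346259438566435)) [ 0.42523826 -0.26057853] [ 0.42884441 -0.25710628]
w2 [ 0.63868095 -0.27841114] (array([ 0.63966208, -0.27453731]), np.float64(-1.789091550529704)) [ 0.63569276 -0.27650937] [ 0.6422977 -0.2753076]
blue [ 0.47283271 -0.59590644] (array([ 0.48086428, -0.57180736]), np.float64(-1.8153943625790103)) [ 0.47695001 -0.57450525] [ 0.48185732 -0.57273787]
```

View pics/jigfit.png

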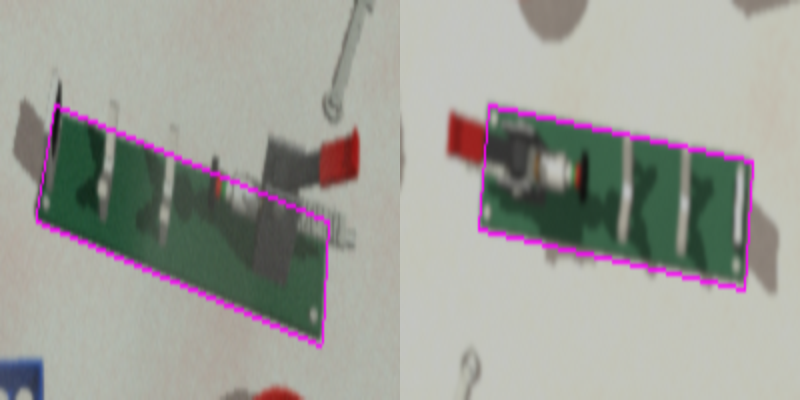

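Next, a few free-space moves towards the pre-grasp area, which also give data to fit the arm's kinematics.

```bash
cat > log.py <<'E'
import json,sys
from h import *
s=sense(); L=json.load(open("log.json")) if __import__("os").path.exists("log.json") else []
L.append([list(map(float,s[k])) for k in("joints","ee_pos","eef_rot")]); json.dump(L,open("log.json","w"))
print(s["clock"],np.round(s["joints"],3),np.round(s["ee_pos"],4),np.round(rot(s["eef_rot"]).as_matrix(),3).tolist(),np.round(s["contact_force"],1))
E
python3 log.py
python3 -m pendant '[0,0.5,0.5,-0.5,-1.5,0, 0,1,1,-1,-3,0, 0,1,1,-1,-3,0]'; python3 log.py
python3 -m pendant '[-0.5,0.7,0.3,0,0,-1.5, -1,1.5,0.5,0,0,-3, -1,1.5,0.5,0,0,-3]'; python3 log.py
python3 -m pendant '[0.3,0,0,-1,1,0, 0.5,0,-0.5,-2,1,0, 0.5,0,-0.5,-2,1,0]'; python3 log.py
```

```text
1.45 [-1.259  0.423  1.63   0.     1.089 -0.019] [ 0.203  -0.5911  0.4047] [[0.946, 0.325, 0.0], [0.325, -0.946, 0.0], [0.0, -0.0, -1.0]] [ 0.3  0.1 -0.2]
clock: 1.82
ee_pos: [0.2024, -0.5505, 0.4461]
eef_rot: [0.078, 0.973, 0.162, 0.145]
contact_force: [-1.1, -0.4, 0.4]
opening: 0.999
1.825 [-1.297  0.291  1.741  0.337  0.945 -0.233] [ 0.2024 -0.5505  0.4461] [[0.905, 0.293, 0.308], [0.338, -0.935, -0.105], [0.257, 0.199, -0.946]] [-1.1 -0.4  0.4]
clock: 2.2
ee_pos: [0.1623, -0.4902, 0.4646]
eef_rot: [0.098, 0.987, 0.008, 0.13]
contact_force: [0.9, -0.2, -0.3]
opening: 1.002
2.2 [-1.324  0.147  1.882  0.269  0.873  0.082] [ 0.1623 -0.4902  0.4646] [[0.966, -0.01, 0.258], [0.041, -0.98, -0.192], [0.255, 0.196, -0.947]] [ 0.9 -0.2 -0.3]
clock: 2.58
ee_pos: [0.1838, -0.4911, 0.4428]
eef_rot: [0.199, 0.977, 0.028, 0.077]
contact_force: [0.1, -0.1, 0.2]
opening: 1.002
2.575 [-1.243  0.16   1.934  0.052  0.62   0.234] [ 0.1838 -0.4911  0.4428] [[0.986, 0.025, 0.162], [0.086, -0.92, -0.383], [0.14, 0.392, -0.909]] [ 0.1 -0.1  0.2]
```

```bash
cat > kin.py <<'E'
import json
from h import *
def Z(a): return R.from_euler("z",a).as_matrix()
def Y(a): return R.from_euler("y",a).as_matrix()
def frames(q):
    A=Z(q[0]);B=A@Y(q[1]);C=B@Y(q[2]);D=C@Z(q[3]);E=D@Y(q[4]);F=E@Z(q[5]); return A,B,C,D,E,F
def feats(q):
    A,B,C,D,E,F=frames(q)
    return np.c_[A[:,0],A[:,1],[0,0,1],B[:,2],C[:,0],C[:,2],E[:,2]]
L=json.load(open("log.json"))
M=np.vstack([feats(l[0]) for l in L]); b=np.hstack([l[1] for l in L])
P,res,rk,sv=np.linalg.lstsq(M,b,rcond=1e-6)
Rt=R.from_matrix([frames(l[0])[5].T@rot(l[2]).as_matrix() for l in L]).mean().as_matrix()
def fk(q): return feats(q)@P, frames(q)[5]@Rt
if __name__=="__main__":
    print("P",np.round(P,4),"sv",sv.round(3),"err",np.abs(M@P-b).max())
    for l in L: print(np.round(frames(l[0])[5].T@rot(l[2]).as_matrix(),3).tolist())
E
python3 kin.py
```

```text
P [-0.      0.0119  0.3124  0.5631  0.0775  0.4849  0.1276] sv [3.924 2.904 2.01  0.322 0.147 0.036 0.032] err 4.440892098500626e-16
[[0.0, -1.0, -0.0], [1.0, 0.0, 0.0], [-0.0, -0.0, 1.0]]
[[0.0, -1.0, 0.0], [1.0, 0.0, 0.0], [-0.0, -0.0, 1.0]]
[[0.0, -1.0, 0.0], [1.0, 0.0, 0.0], [-0.0, 0.0, 1.0]]
[[0.0, -1.0, 0.0], [1.0, 0.0, 0.0], [-0.0, -0.0, 1.0]]
```

```bash
cat > ik.py <<'E'
from kin import *
from scipy.optimize import least_squares
lo=np.array([-3,-.9,.09,-1.31,.11,-2.54]);hi=np.array([3,2.11,2.58,4.45,2.69,2.54])
def ik(p,Rm,q0):
    f=lambda q:(lambda a:np.r_[(a[0]-p)*5,R.from_matrix(a[1].T@Rm).as_rotvec()])(fk(q))
    r=least_squares(f,np.clip(q0,lo+1e-4,hi-1e-4),bounds=(lo,hi),xtol=1e-10,ftol=1e-10); return r.x,np.linalg.norm(r.fun)
def allik(p,Rm,n=30,seed=0):
    g=np.random.default_rng(seed);S=[]
    for _ in range(n):
        q,e=ik(p,Rm,g.uniform(lo,hi))
        if e<1e-4 and not any(np.abs(q-s).max()<1e-2 for s in S): S.append(q)
    return S
jig=np.load("jig.npy");jc,js=np.cos(jig[2]),np.sin(jig[2])
JX=np.array([jc,js,0]);JY=np.array([-js,jc,0]);ZZ=np.array([0,0,1.]);JO=np.array([jig[0],jig[1],0])
def jp(x,y,z): return JO+JX*x+JY*y+ZZ*z
def tool(h,zb,beta,eps):
    tz=h*np.cos(beta)-zb*np.sin(beta); ty=eps*np.cross(zb,h); return np.c_[np.cross(ty,tz),ty,tz]
BT=np.array([.5265,-.453,0])
def grasp(psi,beta,eps,hz=.085,back=0,dz=0):
    h=np.array([np.cos(psi),np.sin(psi),0]);Rm=tool(h,ZZ,beta,eps); return BT+ZZ*(hz+dz)-Rm[:,2]*(.163+back),Rm
def lay(beta,eps,hz=.085,yb=.065,dz=0,back=0):
    Rm=tool(-ZZ,-JY,beta,eps); return jp(0,yb-hz,.08+dz)-Rm[:,2]*(.163+back),Rm
E
python3 - <<'E'
from ik import *
d=np.radians
for beta in (0,15,30):
  for eps in(1,-1):
    print("beta",beta,"eps",eps)
    for q in allik(*lay(d(beta),eps)): print("  lay",np.round(q,2))
    for psi in(-5,-20,-30):
      for q in allik(*grasp(d(psi),d(beta),eps)): print("  grasp",psi,np.round(q,2))
E
```

```text
beta 0 eps 1
  lay [ 0.05  0.51  1.98 -0.    0.65  0.15]
  grasp -5 [-1.09  1.08  1.92  2.14  1.5   1.69]
  grasp -20 [-0.98  1.09  2.02  2.51  1.55  1.59]
  grasp -30 [-0.87  1.1   2.07  2.79  1.59  1.56]
beta 0 eps -1
  grasp -5 [-1.09  1.08  1.92  2.14  1.5  -1.45]
  grasp -20 [-0.98  1.09  2.02  2.51  1.55 -1.56]
  grasp -30 [-0.87  1.1   2.07  2.79  1.59 -1.58]
beta 15 eps 1
  lay [-0.1   0.52  2.    0.43  0.67 -0.34]
  grasp -5 [-1.07  0.93  1.97  2.08  1.18  1.79]
  grasp -20 [-0.96  0.93  2.07  2.5   1.19  1.66]
  grasp -30 [-0.86  0.93  2.11  2.79  1.21  1.61]
beta 15 eps -1
  grasp -5 [-1.07  0.93  1.97  2.08  1.18 -1.35]
  grasp -20 [-0.96  0.93  2.07  2.5   1.19 -1.48]
  grasp -30 [-0.86  0.93  2.11  2.79  1.21 -1.54]
beta 30 eps 1
  lay [-0.24  0.58  1.99  0.76  0.8  -0.74]
  grasp -5 [-1.02  0.79  1.96  1.96  0.85  1.99]
  grasp -20 [-0.93  0.77  2.06  2.42  0.8   1.81]
  grasp -30 [-0.84  0.77  2.1   2.75  0.79  1.69]
beta 30 eps -1
  lay [-0.24  0.58  1.99  0.76  0.8   2.4 ]
  grasp -5 [-1.02  0.79  1.96  1.96  0.85 -1.16]
  grasp -20 [-0.93  0.77  2.06  2.42  0.8  -1.34]
  grasp -30 [-0.84  0.77  2.1   2.75  0.79 -1.45]
```

```bash
cat > plan.py <<'E'
from ik import *
def rows(q0,q1,n,p0=None,R0=None,ease=True):
    if p0 is None: p0,R0=fk(q0)
    out=[];pp,RR=fk(q0)
    for i in range(1,n+1):
        t=i/n; p,Rm=fk(q0+(q1-q0)*t)
        st=np.linalg.norm(p-pp)*1e3; an=np.degrees(R.from_matrix(Rm@RR.T).magnitude()); pp,RR=p,Rm
        w=R.from_matrix(Rm@R0.T).as_rotvec(degrees=True)
        out.append((np.round(np.r_[(p-p0)/.04,w/6],2).tolist(),round(st),round(an,1),np.round(p-Rm[:,2]*-.163,3).tolist()))
    for o in out: print(*o)
    print("flat",sum((o[0] for o in out),[]))
def cur(): s=sense(); return np.array(s["joints"]),np.array(s["ee_pos"]),rot(s["eef_rot"]).as_matrix()
E
python3 - <<'E'
from plan import *
d=np.radians
q0,p0,R0=cur()
pg=grasp(d(-20),d(30),1,back=.10); qg,e=ik(*pg,np.array([-.93,.6,2.06,2.4,.8,1.8])); print(qg.round(3),e,pg[0])
rows(q0,qg,16,p0,R0)
E
```

```text
[-1.047  0.631  2.221  2.296  0.838  1.82 ] 2.6313364288551802e-14 [ 0.31247121 -0.37509989  0.2165    ]
[0.36, 0.27, -0.56, 1.11, -1.22, -1.44] 29 13.1 [0.235, -0.53, 0.27]
[0.71, 0.55, -1.08, 2.27, -2.34, -2.93] 27 13.2 [0.26, -0.507, 0.249]
[1.05, 0.83, -1.55, 3.47, -3.35, -4.48] 26 13.2 [0.285, -0.485, 0.231]
[1.38, 1.11, -1.98, 4.7, -4.26, -6.08] 24 13.3 [0.309, -0.464, 0.217]
[1.7, 1.37, -2.37, 5.95, -5.07, -7.73] 23 13.3 [0.332, -0.446, 0.207]
[2.0, 1.62, -2.72, 7.21, -5.79, -9.43] 21 13.4 [0.354, -0.43, 0.198]
[2.27, 1.85, -3.05, 8.47, -6.41, -11.17] 19 13.4 [0.375, -0.416, 0.192]
[2.52, 2.06, -3.36, 9.72, -6.94, -12.95] 18 13.4 [0.393, -0.406, 0.187]
[2.74, 2.24, -3.65, 10.96, -7.4, -14.77] 16 13.4 [0.41, -0.399, 0.183]
[2.93, 2.39, -3.93, 12.18, -7.77, -16.62] 15 13.4 [0.424, -0.395, 0.179]
[3.09, 2.52, -4.21, 13.37, -8.09, -18.51] 14 13.4 [0.436, -0.394, 0.175]
[3.2, 2.62, -4.48, 14.53, -8.35, -20.41] 13 13.3 [0.445, -0.396, 0.17]
[3.28, 2.71, -4.76, 15.66, -8.57, -22.33] 12 13.3 [0.45, -0.401, 0.163]
[3.3, 2.78, -5.05, -15.93, 8.32, 23.06] 12 13.2 [0.452, -0.407, 0.156]
[3.29, 2.84, -5.35, -14.66, 7.36, 21.54] 12 13.1 [0.451, -0.415, 0.146]
[3.22, 2.9, -5.66, -13.42, 6.5, 19.98] 13 13.0 [0.445, -0.423, 0.135]
flat [0.36, 0.27, -0.56, 1.11, -1.22, -1.44, 0.71, 0.55, -1.08, 2.27, -2.34, -2.93, 1.05, 0.83, -1.55, 3.47, -3.35, -4.48, 1.38, 1.11, -1.98, 4.7, -4.26, -6.08, 1.7, 1.37, -2.37, 5.95, -5.07, -7.73, 2.0, 1.62, -2.72, 7.21, -5.79, -9.43, 2.27, 1.85, -3.05, 8.47, -6.41, -11.17, 2.52, 2.06, -3.36, 9.72, -6.94, -12.95, 2.74, 2.24, -3.65, 10.96, -7.4, -14.77, 2.93, 2.39, -3.93, 12.18, -7.77, -16.62, 3.09, 2.52, -4.21, 13.37, -8.09, -18.51, 3.2, 2.62, -4.48, 14.53, -8.35, -20.41, 3.28, 2.71, -4.76, 15.66, -8.57, -22.33, 3.3, 2.78, -5.05, -15.93, 8.32, 23.06, 3.29, 2.84, -5.35, -14.66, 7.36, 21.54, 3.22, 2.9, -5.66, -13.42, 6.5, 19.98]
```

Run:
```python
from plan import *
d=np.radians
q0,p0,R0=cur()
pg=grasp(d(-20),d(30),1,back=.10,dz=.17); qg,e=ik(*pg,np.array([-1.04,.4,2.0,2.3,.8,1.8])); print(qg.round(3),e,pg[0])
qm=(q0+qg)/2
rows(q0,qm,11,p0,R0)
```

```text
[-1.047  0.228  2.175  1.84   0.615  2.418] 8.368471317173774e-09 [ 0.31247121 -0.37509989  0.3865    ]
[0.22, 0.19, -0.15, 0.52, -0.94, -1.17] 13 9.5 [0.226, -0.542, 0.288]
[0.43, 0.37, -0.28, 1.08, -1.84, -2.36] 12 9.6 [0.242, -0.53, 0.283]
[0.64, 0.55, -0.4, 1.68, -2.71, -3.55] 12 9.6 [0.257, -0.519, 0.279]
[0.85, 0.73, -0.51, 2.32, -3.54, -4.76] 12 9.6 [0.273, -0.509, 0.276]
[1.05, 0.9, -0.61, 2.99, -4.33, -5.98] 11 9.6 [0.288, -0.498, 0.274]
[1.25, 1.07, -0.7, 3.7, -5.07, -7.22] 11 9.6 [0.302, -0.489, 0.272]
[1.44, 1.23, -0.78, 4.44, -5.78, -8.46] 11 9.7 [0.316, -0.479, 0.272]
[1.62, 1.39, -0.86, 5.21, -6.44, -9.72] 10 9.7 [0.33, -0.471, 0.272]
[1.79, 1.54, -0.92, 6.01, -7.05, -10.99] 10 9.7 [0.343, -0.463, 0.272]
[1.96, 1.69, -0.98, 6.83, -7.61, -12.27] 9 9.7 [0.355, -0.456, 0.274]
[2.12, 1.83, -1.03, 7.69, -8.12, -13.56] 9 9.7 [0.367, -0.449, 0.275]
flat [0.22, 0.19, -0.15, 0.52, -0.94, -1.17, 0.43, 0.37, -0.28, 1.08, -1.84, -2.36, 0.64, 0.55, -0.4, 1.68, -2.71, -3.55, 0.85, 0.73, -0.51, 2.32, -3.54, -4.76, 1.05, 0.9, -0.61, 2.99, -4.33, -5.98, 1.25, 1.07, -0.7, 3.7, -5.07, -7.22, 1.44, 1.23, -0.78, 4.44, -5.78, -8.46, 1.62, 1.39, -0.86, 5.21, -6.44, -9.72, 1.79, 1.54, -0.92, 6.01, -7.05, -10.99, 1.96, 1.69, -0.98, 6.83, -7.61, -12.27, 2.12, 1.83, -1.03, 7.69, -8.12, -13.56]
```

```bash
python3 -m pendant '[0.2,0.2,-0.1,0.5,-0.9,-1.2, 0.4,0.4,-0.2,1.1,-1.8,-2.4, 0.6,0.6,-0.3,1.7,-2.7,-3.6, 0.8,0.7,-0.4,2.3,-3.5,-4.8, 1,0.9,-0.5,3,-4.3,-6, 1.2,1.1,-0.6,3.7,-5.1,-7.2, 1.4,1.2,-0.7,4.4,-5.8,-8.5, 1.6,1.4,-0.8,5.2,-6.4,-9.7, 1.8,1.5,-0.9,6,-7,-11, 2,1.7,-1,6.8,-7.6,-12.3, 2.1,1.8,-1,7.7,-8.1,-13.6, 2.1,1.8,-1,7.7,-8.1,-13.6]'; python3 log.py; python3 kin.py | head -1
python3 - <<'E'
from plan import *
d=np.radians
q0,p0,R0=cur()
for dz in (.17,.1):
  pg=grasp(d(-20),d(30),1,back=.10,dz=dz); qg,e=ik(*pg,np.array([-1.04,.4,2.0,2.3,.8,1.8])); print(qg.round(3),e,pg[0])
rows(q0,qg,11,p0,R0)
E
```

```text
clock: 4.08
ee_pos: [0.2674, -0.4198, 0.4048]
eef_rot: [0.161, -0.649, 0.684, -0.291]
contact_force: [-0.5, 0.1, 0.4]
opening: 1.001
4.075 [-1.148  0.19   2.048  0.924  0.626  1.351] [ 0.2674 -0.4198  0.4048] [[-0.106, -0.795, 0.598], [-0.982, -0.011, -0.189], [0.157, -0.607, -0.779]] [-0.5  0.1  0.4]
P [-0.      0.0119  0.3124  0.5631  0.0775  0.4849  0.1276] sv [4.357 3.256 2.264 0.484 0.205 0.103 0.095] err 1.5543122344752192e-15
[-1.047  0.228  2.175  1.84   0.615  2.418] 8.368645159369282e-09 [ 0.31247121 -0.37509989  0.3865    ]
[-1.047  0.383  2.212  2.074  0.688  2.125] 7.576412912161294e-11 [ 0.31247121 -0.37509989  0.3165    ]
[0.19, 0.15, -0.23, 1.06, -0.71, -1.02] 13 9.8 [0.379, -0.441, 0.273]
[0.36, 0.3, -0.45, 2.13, -1.39, -2.06] 13 9.8 [0.391, -0.434, 0.269]
[0.52, 0.43, -0.66, 3.21, -2.04, -3.09] 12 9.8 [0.403, -0.427, 0.265]
[0.66, 0.55, -0.86, 4.3, -2.66, -4.14] 11 9.8 [0.413, -0.422, 0.262]
[0.79, 0.66, -1.05, 5.4, -3.27, -5.2] 10 9.8 [0.422, -0.419, 0.259]
[0.9, 0.76, -1.24, 6.49, -3.85, -6.26] 10 9.8 [0.43, -0.417, 0.256]
[0.98, 0.85, -1.43, 7.58, -4.42, -7.34] 9 9.8 [0.436, -0.416, 0.253]
[1.05, 0.93, -1.62, 8.66, -4.98, -8.42] 9 9.8 [0.441, -0.416, 0.249]
[1.1, 1.0, -1.81, 9.74, -5.54, -9.51] 8 9.8 [0.444, -0.418, 0.245]
[1.12, 1.06, -2.01, 10.79, -6.1, -10.61] 8 9.7 [0.445, -0.42, 0.241]
[1.13, 1.12, -2.21, 11.83, -6.66, -11.72] 8 9.7 [0.445, -0.423, 0.235]
flat [0.19, 0.15, -0.23, 1.06, -0.71, -1.02, 0.36, 0.3, -0.45, 2.13, -1.39, -2.06, 0.52, 0.43, -0.66, 3.21, -2.04, -3.09, 0.66, 0.55, -0.86, 4.3, -2.66, -4.14, 0.79, 0.66, -1.05, 5.4, -3.27, -5.2, 0.9, 0.76, -1.24, 6.49, -3.85, -6.26, 0.98, 0.85, -1.43, 7.58, -4.42, -7.34, 1.05, 0.93, -1.62, 8.66, -4.98, -8.42, 1.1, 1.0, -1.81, 9.74, -5.54, -9.51, 1.12, 1.06, -2.01, 10.79, -6.1, -10.61, 1.13, 1.12, -2.21, 11.83, -6.66, -11.72]
```

```bash
python3 -m pendant '[0.2,0.15,-0.2,1.1,-0.7,-1, 0.4,0.3,-0.4,2.1,-1.4,-2.1, 0.5,0.4,-0.7,3.2,-2,-3.1, 0.65,0.55,-0.9,4.3,-2.7,-4.1, 0.8,0.65,-1,5.4,-3.3,-5.2, 0.9,0.75,-1.2,6.5,-3.8,-6.3, 1,0.85,-1.4,7.6,-4.4,-7.3, 1.05,0.95,-1.6,8.7,-5,-8.4, 1.1,1,-1.8,9.7,-5.5,-9.5, 1.1,1.05,-2,10.8,-6.1,-10.6, 1.13,1.12,-2.2,11.83,-6.66,-11.72, 1.13,1.12,-2.2,11.83,-6.66,-11.72]'; python3 log.py
python3 - <<'E'
from plan import *
d=np.radians
q0,p0,R0=cur()
im=grab_frame("wrist"); c=cam("wrist")
L=bottlepts=None
import fit
for x,y in((.5265,-.453),(.43,-.258),(.481,-.572)):
    for P in fit.bottlepts(x,y):
        u=proj(c,P); 
        if np.abs(u).max()<5000: cv2.polylines(im,[np.round(u).astype(np.int32)],True,(255,255,0),1)
save("w1",im)
for b in(.1,0):
  pg=grasp(d(-20),d(30),1,back=b); print(np.round((pg[0]-p0)/.04,2),np.round(R.from_matrix(pg[1]@R0.T).as_rotvec(degrees=True)/6,2))
E
```

```text
clock: 5.58
ee_pos: [0.3126, -0.3747, 0.3164]
eef_rot: [0.492, 0.149, 0.854, -0.086]
contact_force: [-0.6, 0.4, -0.2]
opening: 0.999
5.575 [-1.047  0.382  2.212  2.07   0.687  2.127] [ 0.3126 -0.3747  0.3164] [[-0.472, 0.339, 0.814], [0.17, 0.941, -0.294], [-0.865, -0.0, -0.502]] [-0.6  0.4 -0.2]
[-0.   -0.01 -2.5 ] [-0.   -0.02 -0.03]
[ 2.03 -0.75 -3.75] [-0.   -0.02 -0.03]
```

View pics/w1.png

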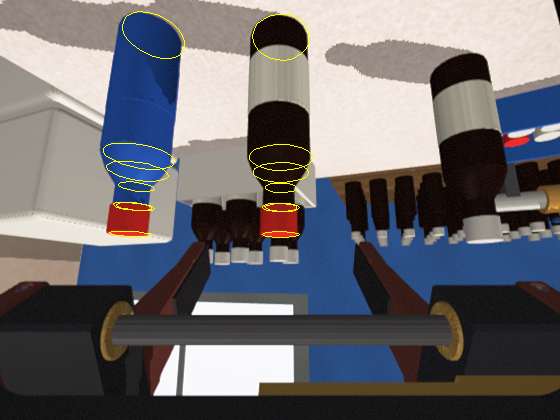

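The wrist view shows the projected model right on the red-capped brown bottle (centre col 280, cap at 280,220), with the blue one at 143,120 clear to the left. Going in.

```bash
python3 -m pendant '[0,0,-1,0,0,0, 0,0,-2,0,0,0, 0,0,-2.5,0,0,0, 0.5,-0.2,-2.8,0,0,0, 1,-0.37,-3.1,0,0,0, 1.5,-0.55,-3.4,0,0,0, 1.8,-0.67,-3.6,0,0,0, 2.03,-0.75,-3.75,0,0,0, 2.03,-0.75,-3.75,0,0,0]' 87; python3 log.py
python3 - <<'E'
from plan import *
im=grab_frame("wrist"); save("w2",im)
E
```

```text
clock: 6.75
ee_pos: [0.3937, -0.4044, 0.1666]
eef_rot: [0.492, 0.151, 0.853, -0.086]
contact_force: [-0.4, 0.9, 0.3]
opening: 0.991
6.75 [-0.927  0.772  2.059  2.417  0.796  1.81 ] [ 0.3937 -0.4044  0.1666] [[-0.471, 0.342, 0.813], [0.173, 0.94, -0.295], [-0.865, 0.002, -0.502]] [-0.4  0.9  0.3]
```

View pics/w2.png

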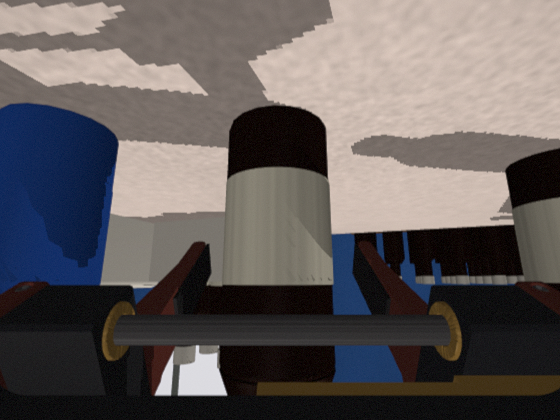

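The bottle (cols 225–330) stands centred between the fingers (200 and 365). Closing.

```bash
python3 -m pendant '[0,0,0,0,0,0, 0,0,0,0,0,0, 0,0,0,0,0,0, 0,0,0,0,0,0, 0,0,0,0,0,0, 0,0,0,0,0,0]' 45; python3 -m pendant '[0,0,0.25,0,0,0, 0,0,0.5,0,0,0, 0,0,1,0,0,0, 0,0,1.5,0,0,0, 0,0,2,0,0,0, 0,0,2,0,0,0]'; python3 log.py
python3 - <<'E'
from plan import *
from fit import *
save("w3",grab_frame("wrist")); im=grab_frame("scene"); save("s3",cv2.resize(im[120:270,100:300],(800,600)))
E
```

```text
clock: 7.55
ee_pos: [0.3935, -0.4047, 0.167]
eef_rot: [0.492, 0.152, 0.853, -0.086]
contact_force: [-1.9, -2.8, 3.5]
opening: 0.656
clock: 8.3
ee_pos: [0.3936, -0.4042, 0.2482]
eef_rot: [0.492, 0.151, 0.853, -0.086]
contact_force: [-0.4, -0.1, -3.9]
opening: 0.654
8.3 [-0.927  0.594  2.075  2.293  0.683  1.977] [ 0.3936 -0.4042  0.2482] [[-0.47, 0.342, 0.814], [0.172, 0.94, -0.296], [-0.866, 0.001, -0.501]] [-0.4 -0.1 -3.9]
```

View pics/s3.png

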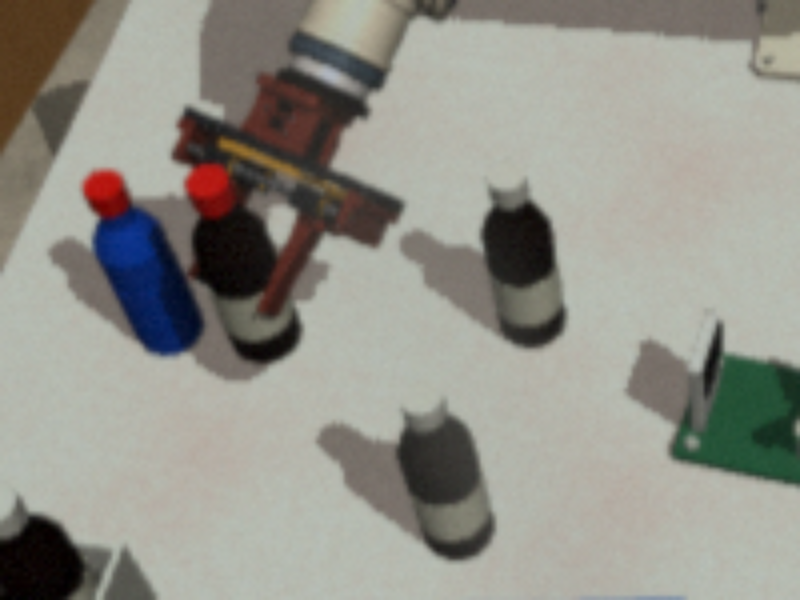

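View pics/w3.png

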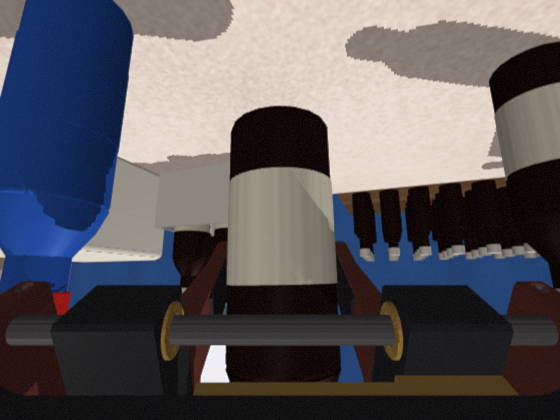

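Gripped and lifted (about 4 N of weight, opening 57.6 mm), with the bottle upright in the hand. Planning the transport next.

```bash
cat > tr.py <<'E'
from plan import *
beta=np.radians(30);HZ=.085
def bot(q):
    p,Rm=fk(q); tx,ty,tz=Rm.T; g=p+tz*.163
    # tool->bottle axis: tz=h cb - zb sb ; n = cross(ty,tz)=tx ; zb = -tz*sb + u*cb, u perpendicular
    # ty=cross(zb,h) -> tx=cross(ty,tz)= (zb x h) x (h cb - zb sb)
    zb=-tz*np.sin(beta)-tx*np.cos(beta)*SG
    return g-zb*HZ,g+zb*(.2-HZ)
Rm=tool(np.array([1.,0,0]),ZZ,beta,1); SG=1 if np.allclose(-Rm[:,2]*np.sin(beta)-Rm[:,0]*np.cos(beta),ZZ) else -1
def show(qa,qb,n=8):
    for t in np.linspace(0,1,n+1):
        q=qa+(qb-qa)*t; b,c=bot(q); p,_=fk(q); print(round(t,2),"base",b.round(3),"cap",c.round(3),"tcp",p.round(3),q.round(2))
E
python3 - <<'E'
from tr import *
q0,p0,R0=cur(); print(bot(q0))
qu,e=ik(p0+[-.0,0.0,.1],R0,q0); print("up",qu.round(2),e)
qL,e=ik(*lay(beta,1,yb=.068,dz=.14),np.array([-.24,.4,1.9,.76,.8,-.74])); print("lay",qL.round(2),e)
show(q0,qL,10)
E
```

```text
(array([ 0.5254541 , -0.45167132,  0.07951119]), array([ 0.52591989, -0.45232583,  0.27950958]))
up [-0.93  0.39  2.05  2.03  0.56  2.3 ] 5.6184535672121905e-11
lay [-0.24  0.33  1.94  0.61  1.03 -0.5 ] 8.707720700480913e-12
0.0 base [ 0.525 -0.452  0.08 ] cap [ 0.526 -0.452  0.28 ] tcp [ 0.393 -0.404  0.246] [-0.93  0.6   2.08  2.29  0.68  1.98]
0.1 base [ 0.568 -0.416  0.102] cap [ 0.57  -0.358  0.293] tcp [ 0.428 -0.368  0.263] [-0.86  0.57  2.06  2.13  0.72  1.73]
0.2 base [ 0.609 -0.371  0.128] cap [ 0.586 -0.264  0.294] tcp [ 0.457 -0.329  0.278] [-0.79  0.54  2.05  1.96  0.75  1.48]
0.3 base [ 0.647 -0.316  0.155] cap [ 0.577 -0.18   0.284] tcp [ 0.48  -0.287  0.292] [-0.72  0.52  2.03  1.79  0.79  1.23]
0.4 base [ 0.677 -0.249  0.181] cap [ 0.553 -0.117  0.267] tcp [ 0.496 -0.245  0.304] [-0.65  0.49  2.02  1.62  0.82  0.99]
0.5 base [ 0.692 -0.172  0.204] cap [ 0.521 -0.077  0.246] tcp [ 0.506 -0.204  0.315] [-0.58  0.47  2.01  1.45  0.86  0.74]
0.6 base [ 0.69  -0.091  0.221] cap [ 0.492 -0.059  0.227] tcp [ 0.512 -0.165  0.325] [-0.51  0.44  1.99  1.29  0.89  0.49]
0.7 base [ 0.668 -0.014  0.231] cap [ 0.473 -0.058  0.213] tcp [ 0.512 -0.128  0.334] [-0.44  0.41  1.98  1.12  0.93  0.25]
0.8 base [0.628 0.052 0.233] cap [ 0.468 -0.066  0.207] tcp [ 0.51  -0.096  0.343] [-0.37  0.39  1.97  0.95  0.96 -0.  ]
0.9 base [0.575 0.099 0.228] cap [ 0.477 -0.074  0.209] tcp [ 0.505 -0.067  0.351] [-0.3   0.36  1.95  0.78  1.   -0.25]
1.0 base [0.517 0.123 0.22 ] cap [ 0.496 -0.076  0.22 ] tcp [ 0.5   -0.043  0.361] [-0.24  0.33  1.94  0.61  1.03 -0.5 ]
```

Run:
```python
from tr import *
q0,p0,R0=cur()
qu,e=ik(p0+[-.0,0.0,.08],R0,q0)
qL,e=ik(*lay(beta,1,yb=.068,dz=.14),np.array([-.24,.4,1.9,.76,.8,-.74]))
qm=qu+(qL-qu)*.3; qm[1]=.18
show(qu,qm,6); show(qm,qL,8); np.save("wp.npy",[qu,qm,qL])
rows(q0,qu,3,p0,R0); rows(qu,qm,8); rows(qm,qL,14)
```

```text
0.0 base [ 0.525 -0.452  0.16 ] cap [ 0.526 -0.452  0.36 ] tcp [ 0.393 -0.404  0.326] [-0.93  0.43  2.06  2.09  0.58  2.22]
0.17 base [ 0.546 -0.44   0.19 ] cap [ 0.549 -0.405  0.387] tcp [ 0.409 -0.386  0.351] [-0.89  0.39  2.06  2.02  0.6   2.09]
0.33 base [ 0.567 -0.425  0.222] cap [ 0.564 -0.355  0.409] tcp [ 0.424 -0.366  0.375] [-0.86  0.35  2.05  1.95  0.62  1.95]
0.5 base [ 0.588 -0.407  0.255] cap [ 0.572 -0.305  0.426] tcp [ 0.436 -0.345  0.398] [-0.82  0.31  2.04  1.87  0.65  1.82]
0.67 base [ 0.608 -0.386  0.289] cap [ 0.574 -0.258  0.439] tcp [ 0.446 -0.323  0.421] [-0.79  0.26  2.04  1.8   0.67  1.68]
0.83 base [ 0.626 -0.361  0.324] cap [ 0.57  -0.213  0.447] tcp [ 0.453 -0.299  0.443] [-0.75  0.22  2.03  1.72  0.69  1.54]
1.0 base [ 0.642 -0.331  0.359] cap [ 0.561 -0.174  0.452] tcp [ 0.459 -0.276  0.465] [-0.72  0.18  2.03  1.65  0.71  1.41]
0.0 base [ 0.642 -0.331  0.359] cap [ 0.561 -0.174  0.452] tcp [ 0.459 -0.276  0.465] [-0.72  0.18  2.03  1.65  0.71  1.41]
0.12 base [ 0.668 -0.275  0.354] cap [ 0.547 -0.125  0.407] tcp [ 0.476 -0.243  0.452] [-0.66  0.2   2.0
[... 2875 characters left out ...]
019, 0.242]
[1.06, 5.51, -2.43, -15.46, -6.83, 20.6] 15 12.5 [0.523, 0.03, 0.23]
[1.01, 5.83, -2.59, -16.04, -8.41, 22.1] 14 12.5 [0.508, 0.038, 0.22]
flat [0.25, 0.47, -0.18, -1.48, 0.17, 1.47, 0.46, 0.94, -0.36, -2.93, 0.24, 2.98, 0.65, 1.4, -0.54, -4.34, 0.21, 4.53, 0.8, 1.87, -0.73, -5.72, 0.08, 6.1, 0.92, 2.33, -0.93, -7.06, -0.16, 7.7, 1.02, 2.78, -1.12, -8.35, -0.52, 9.31, 1.09, 3.22, -1.32, -9.6, -1.0, 10.94, 1.13, 3.65, -1.51, -10.78, -1.6, 12.57, 1.15, 4.06, -1.7, -11.9, -2.34, 14.21, 1.15, 4.45, -1.89, -12.94, -3.21, 15.84, 1.13, 4.82, -2.07, -13.9, -4.25, 17.46, 1.1, 5.18, -2.25, -14.74, -5.45, 19.05, 1.06, 5.51, -2.43, -15.46, -6.83, 20.6, 1.01, 5.83, -2.59, -16.04, -8.41, 22.1]
```

```bash
python3 -m pendant '[0,0,0.6,0,0,0, 0,0,1.3,0,0,0, 0,0,2,0,0,0, 0.3,0.3,2.5,-1.2,0.2,1.1, 0.6,0.7,2.9,-2.5,0.3,2.4, 0.8,1.1,3.3,-3.8,0.4,3.5, 1.05,1.5,3.8,-5.2,0.5,4.7, 1.25,1.9,4.2,-6.5,0.6,5.8, 1.4,2.3,4.6,-7.9,0.6,6.9, 1.55,2.75,5,-9.3,0.6,7.9, 1.65,3.2,5.4,-10.6,0.6,8.8, 1.65,3.2,5.4,-10.85,0.55,9, 1.65,3.2,5.4,-10.85,0.55,9]'; python3 log.py
python3 - <<'E'
from tr import *
q0,p0,R0=cur(); print(np.load("wp.npy")[1].round(3))
qL=np.load("wp.npy")[2]
rows(q0,(q0+qL)/2,9,p0,R0)
E
```

```text
clock: 10.02
ee_pos: [0.4592, -0.2764, 0.4614]
eef_rot: [0.456, -0.511, 0.665, -0.297]
contact_force: [0.7, 1.1, -5.1]
opening: 0.655
10.025 [-0.721  0.186  2.027  1.655  0.716  1.402] [ 0.4592 -0.2764  0.4614] [[-0.062, -0.409, 0.91], [-0.951, 0.302, 0.071], [-0.304, -0.861, -0.407]] [ 0.7  1.1 -5.1]
[-0.72   0.18   2.025  1.65   0.715  1.408]
[0.2, 0.36, -0.13, -1.15, 0.14, 1.15] 17 9.8 [0.612, -0.241, 0.386]
[0.37, 0.73, -0.27, -2.29, 0.22, 2.32] 17 9.8 [0.616, -0.217, 0.376]
[0.53, 1.1, -0.4, -3.4, 0.23, 3.51] 17 9.8 [0.617, -0.194, 0.366]
[0.67, 1.46, -0.54, -4.49, 0.19, 4.72] 17 9.8 [0.618, -0.171, 0.356]
[0.78, 1.83, -0.69, -5.57, 0.08, 5.94] 16 9.8 [0.616, -0.149, 0.346]
[0.88, 2.19, -0.83, -6.61, -0.1, 7.18] 16 9.8 [0.614, -0.127, 0.335]
[0.97, 2.54, -0.98, -7.64, -0.34, 8.43] 16 9.8 [0.61, -0.107, 0.325]
[1.03, 2.89, -1.12, -8.63, -0.65, 9.69] 15 9.8 [0.604, -0.087, 0.315]
[1.08, 3.23, -1.27, -9.59, -1.03, 10.96] 15 9.8 [0.598, -0.069, 0.304]
flat [0.2, 0.36, -0.13, -1.15, 0.14, 1.15, 0.37, 0.73, -0.27, -2.29, 0.22, 2.32, 0.53, 1.1, -0.4, -3.4, 0.23, 3.51, 0.67, 1.46, -0.54, -4.49, 0.19, 4.72, 0.78, 1.83, -0.69, -5.57, 0.08, 5.94, 0.88, 2.19, -0.83, -6.61, -0.1, 7.18, 0.97, 2.54, -0.98, -7.64, -0.34, 8.43, 1.03, 2.89, -1.12, -8.63, -0.65, 9.69, 1.08, 3.23, -1.27, -9.59, -1.03, 10.96]
```

```bash
python3 -m pendant '[0.2,0.36,-0.13,-1.15,0.14,1.15, 0.37,0.73,-0.27,-2.3,0.2,2.3, 0.53,1.1,-0.4,-3.4,0.2,3.5, 0.67,1.46,-0.5,-4.5,0.2,4.7, 0.78,1.83,-0.7,-5.6,0.1,5.9, 0.88,2.2,-0.8,-6.6,-0.1,7.2, 0.97,2.5,-1,-7.6,-0.3,8.4, 1.03,2.9,-1.1,-8.6,-0.65,9.7, 1.08,3.2,-1.3,-9.6,-1,11, 1.08,3.2,-1.3,-9.6,-1,11]'; python3 log.py
python3 - <<'E'
from tr import *
q0,p0,R0=cur(); 
qL=np.load("wp.npy")[2]
rows(q0,qL,9,p0,R0)
E
```

```text
clock: 11.28
ee_pos: [0.5026, -0.1482, 0.4093]
eef_rot: [-0.284, 0.908, -0.056, 0.302]
contact_force: [0.2, -0.4, -4.7]
opening: 0.656
11.275 [-0.48   0.263  1.982  1.128  0.879  0.456] [ 0.5026 -0.1482  0.4093] [[0.811, 0.069, 0.581], [-0.274, -0.832, 0.482], [0.517, -0.55, -0.656]] [ 0.2 -0.4 -4.7]
[0.03, 0.34, -0.14, -0.81, -0.25, 1.39] 15 9.8 [0.59, -0.052, 0.292]
[0.06, 0.66, -0.28, -1.57, -0.53, 2.8] 14 9.8 [0.581, -0.036, 0.282]
[0.06, 0.98, -0.42, -2.27, -0.84, 4.24] 14 9.8 [0.572, -0.021, 0.272]
[0.06, 1.28, -0.56, -2.93, -1.17, 5.69] 13 9.8 [0.563, -0.008, 0.263]
[0.05, 1.58, -0.7, -3.53, -1.52, 7.16] 13 9.8 [0.552, 0.004, 0.254]
[0.03, 1.86, -0.83, -4.07, -1.9, 8.65] 13 9.8 [0.541, 0.015, 0.245]
[0.0, 2.13, -0.96, -4.55, -2.31, 10.14] 12 9.7 [0.53, 0.024, 0.236]
[-0.03, 2.39, -1.08, -4.97, -2.73, 11.65] 12 9.7 [0.519, 0.032, 0.228]
[-0.07, 2.64, -1.2, -5.33, -3.18, 13.17] 11 9.7 [0.508, 0.038, 0.22]
flat [0.03, 0.34, -0.14, -0.81, -0.25, 1.39, 0.06, 0.66, -0.28, -1.57, -0.53, 2.8, 0.06, 0.98, -0.42, -2.27, -0.84, 4.24, 0.06, 1.28, -0.56, -2.93, -1.17, 5.69, 0.05, 1.58, -0.7, -3.53, -1.52, 7.16, 0.03, 1.86, -0.83, -4.07, -1.9, 8.65, 0.0, 2.13, -0.96, -4.55, -2.31, 10.14, -0.03, 2.39, -1.08, -4.97, -2.73, 11.65, -0.07, 2.64, -1.2, -5.33, -3.18, 13.17]
```

```bash
python3 -m pendant '[0.03,0.34,-0.14,-0.8,-0.25,1.4, 0.06,0.66,-0.28,-1.6,-0.5,2.8, 0.06,1,-0.4,-2.3,-0.85,4.2, 0.06,1.3,-0.55,-2.9,-1.2,5.7, 0.05,1.6,-0.7,-3.5,-1.5,7.2, 0.03,1.9,-0.8,-4.1,-1.9,8.6, 0,2.1,-0.95,-4.6,-2.3,10.1, -0.03,2.4,-1.1,-5,-2.7,11.6, -0.07,2.64,-1.2,-5.33,-3.18,13.17, -0.07,2.64,-1.2,-5.33,-3.18,13.17]'; python3 log.py
python3 - <<'E'
from tr import *
import fit
q0,p0,R0=cur(); print(bot(q0))
b,c=bot(q0)
pg=lay(beta,1,yb=.068,dz=.14); print(np.round((pg[0]-p0)/.04,2),np.round(R.from_matrix(pg[1]@R0.T).as_rotvec(degrees=True)/6,2))
im=grab_frame("wrist"); cw=cam("wrist"); save("w4",im)
for n,(r0,r1,c0,c1) in(("scene",(150,280,240,440)),("top",(180,280,140,320))):
    im=grab_frame(n);cc=fit.cams[n]
    u=np.round(proj(cc,[b,c])).astype(int); cv2.line(im,tuple(u[0].tolist()),tuple(u[1].tolist()),(255,0,255),1)
    for P in(jp(0,-.14,.08),jp(0,-.01,.08),jp(-.036,.045,.078),jp(.036,.045,.078),jp(-.036,-.055,.078),jp(.036,-.055,.078)):
        v=proj(cc,P)[0]; cv2.circle(im,tuple(np.round(v).astype(int).tolist()),1,(255,255,0),-1)
    save(n+"4",cv2.resize(im[r0:r1,c0:c1],None,fx=4,fy=4,interpolation=cv2.INTER_CUBIC))
E
```

```text
clock: 12.52
ee_pos: [0.5001, -0.0428, 0.3624]
eef_rot: [-0.174, 0.719, 0.645, 0.194]
contact_force: [0.4, 0.2, -4.5]
opening: 0.659
12.525 [-0.236  0.332  1.939  0.617  1.037 -0.495] [ 0.5001 -0.0428  0.3624] [[0.093, 0.994, 0.055], [0.86, -0.108, 0.499], [0.502, 0.001, -0.865]] [ 0.4  0.2 -4.5]
(array([0.51813101, 0.12314576, 0.22170648]), array([ 0.49659839, -0.07569092,  0.22113979]))
[-0.01  0.   -0.03] [-0.03  0.01  0.02]
```

View pics/scene4.png

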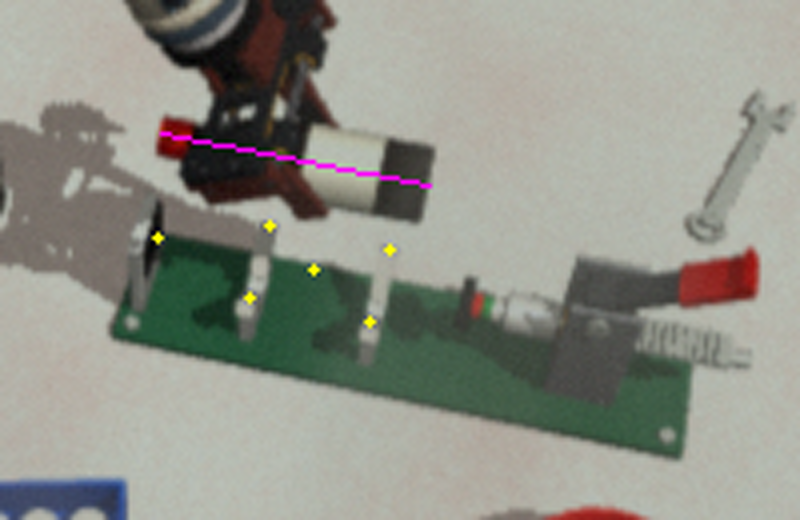

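View pics/top4.png

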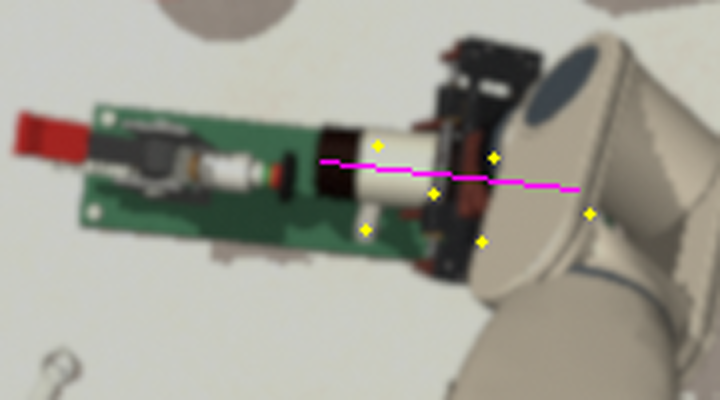

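View pics/w4.png

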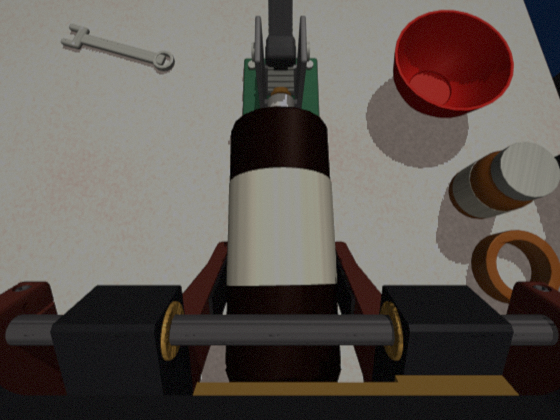

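Bottle axis (magenta) is over the cradle, parallel to the jig; the base is clear of the pad. Lowering.

```bash
python3 -m pendant '[0,0,-0.5,0,0,0, 0,0,-1.2,0,0,0, 0,0,-2,0,0,0, 0,0,-2.6,0,0,0, 0,0,-3,0,0,0, 0,0,-3.25,0,0,0, 0,0,-3.3,0,0,0, 0,0,-3.3,0,0,0]'; python3 log.py
python3 - <<'E'
from tr import *
q0,p0,R0=cur(); print(bot(q0))
pg=lay(beta,1,yb=.068); print(np.round((pg[0]-p0)/.04,3),np.round(R.from_matrix(pg[1]@R0.T).as_rotvec(degrees=True)/6,2))
im=grab_frame("scene")
save("scene5",cv2.resize(im[160:270,250:450],None,fx=4,fy=4,interpolation=cv2.INTER_CUBIC))
save("w5",grab_frame("wrist"))
E
```

```text
clock: 13.68
ee_pos: [0.5001, -0.0427, 0.2311]
eef_rot: [-0.173, 0.717, 0.647, 0.194]
contact_force: [0.4, 0.1, -4.2]
opening: 0.656
13.675 [-0.236  0.564  1.992  0.752  0.815 -0.724] [ 0.5001 -0.0427  0.2311] [[0.088, 0.995, 0.054], [0.861, -0.103, 0.498], [0.501, 0.003, -0.865]] [ 0.4  0.1 -4.2]
(array([0.51771001, 0.12304234, 0.09016088]), array([ 0.49709941, -0.07589262,  0.08986999]))
[-0.011  0.    -0.248] [-0.01  0.03 -0.03]
```

View pics/scene5.png

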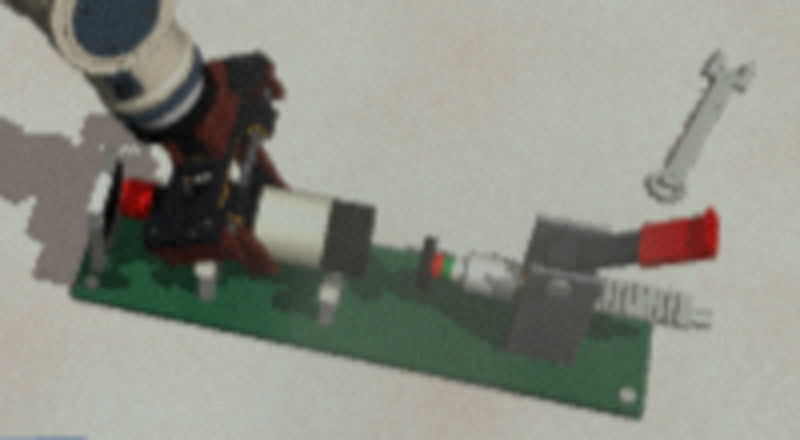

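View pics/w5.png

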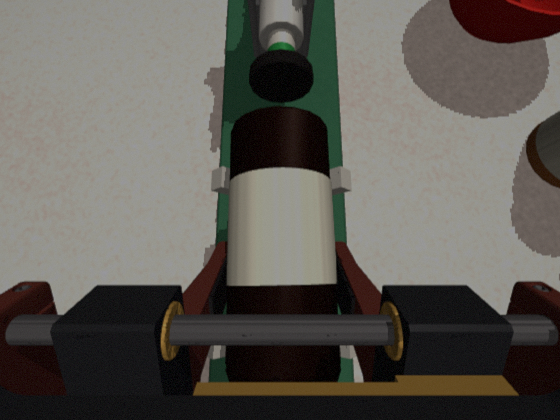

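```bash
python3 -m pendant '[0,0,-0.06,0,0,0, 0,0,-0.12,0,0,0, 0,0,-0.18,0,0,0, 0,0,-0.18,0,0,0]'; python3 -m pendant '[0,0,-0.03,0,0,0, 0,0,-0.06,0,0,0, 0,0,-0.06,0,0,0]' ; python3 log.py
```

```text
clock: 14.28
ee_pos: [0.4997, -0.0427, 0.2232]
eef_rot: [-0.173, 0.717, 0.647, 0.193]
contact_force: [-0.1, 0.5, -5.6]
opening: 0.657
clock: 14.65
ee_pos: [0.4999, -0.0427, 0.221]
eef_rot: [-0.173, 0.717, 0.647, 0.194]
contact_force: [0.3, -0.1, -4.4]
opening: 0.656
14.65 [-0.236  0.583  1.994  0.765  0.801 -0.743] [ 0.4999 -0.0427  0.221 ] [[0.088, 0.995, 0.054], [0.861, -0.103, 0.498], [0.501, 0.002, -0.865]] [ 0.3 -0.1 -4.4]
```

```bash
for i in 1; do python3 -m pendant '[0,0,-0.025,0,0,0, 0,0,-0.05,0,0,0, 0,0,-0.05,0,0,0]'; done; python3 -m pendant '[0,0,-0.025,0,0,0, 0,0,-0.05,0,0,0, 0,0,-0.05,0,0,0]'
```

```text
clock: 15.02
ee_pos: [0.5, -0.0428, 0.22]
eef_rot: [-0.173, 0.717, 0.647, 0.194]
contact_force: [-3.4, -2.0, 8.6]
opening: 0.654
clock: 15.4
ee_pos: [0.5002, -0.0427, 0.2194]
eef_rot: [-0.174, 0.717, 0.646, 0.195]
contact_force: [-5.8, -2.8, 24.5]
opening: 0.656
```

```bash
python3 -m pendant '[0,0,0.03,0,0,0, 0,0,0.05,0,0,0, 0,0,0.05,0,0,0]'; python3 -m pendant '[0,0,0,0,0,0, 0,0,0,0,0,0, 0,0,0,0,0,0, 0,0,0,0,0,0, 0,0,0,0,0,0]' 80; python3 log.py
python3 - <<'E'
from tr import *
im=grab_frame("scene")
save("scene6",cv2.resize(im[160:270,250:450],None,fx=4,fy=4,interpolation=cv2.INTER_CUBIC))
save("w6",grab_frame("wrist"))
E
```

```text
clock: 15.78
ee_pos: [0.5003, -0.0425, 0.2198]
eef_rot: [-0.173, 0.717, 0.647, 0.194]
contact_force: [0.4, 3.2, 8.8]
opening: 0.654
clock: 16.4
ee_pos: [0.4998, -0.0427, 0.219]
eef_rot: [-0.173, 0.717, 0.647, 0.193]
contact_force: [-0.5, 0.2, 0.4]
opening: 0.912
16.4 [-0.236  0.587  1.994  0.768  0.798 -0.747] [ 0.4998 -0.0427  0.219 ] [[0.088, 0.995, 0.054], [0.861, -0.103, 0.498], [0.501, 0.002, -0.865]] [-0.5  0.2  0.4]
```

View pics/w6.png

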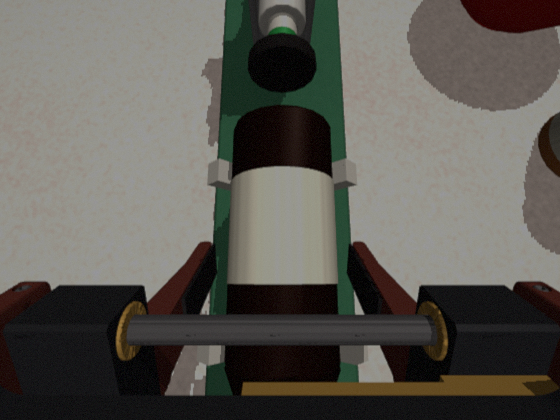

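View pics/scene6.png

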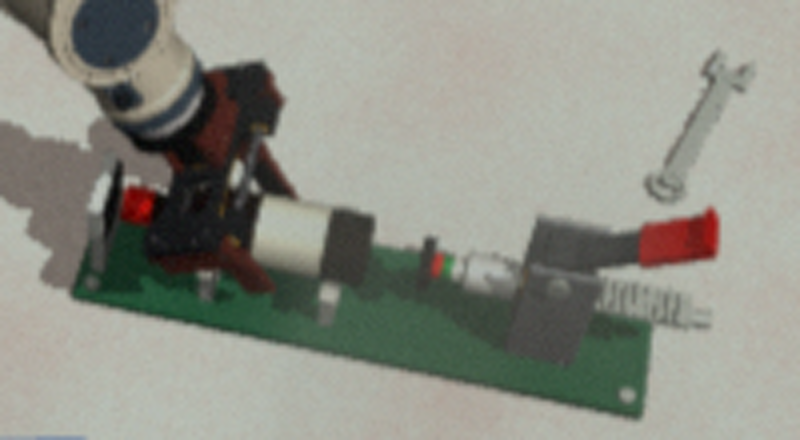

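Released: the bottle lies in both V's and tool force is ~0. Retreating, then planning the trigger press (tool tilted so the wrist camera looks over the pusher at the pad).

```bash
python3 -m pendant '[-0.03,-0.25,0.43,0,0,0, -0.07,-0.62,1.08,0,0,0, -0.13,-1.2,2.1,0,0,0, -0.2,-1.6,3,0,0,0, -0.2,-1.6,4,0,0,0, -0.2,-1.6,4.5,0,0,0, -0.2,-1.6,4.5,0,0,0]' 80; python3 log.py
cat > press.py <<'E'
from plan import *
PV=(.213,.125)
def gt(th,off=0,al=.092,up=.006):  # grip_top in jig (y,z) at trigger th
    a=.60-th; return PV[0]+al*np.cos(a)-(up+off)*np.sin(a), PV[1]+al*np.sin(a)+(up+off)*np.cos(a)
def ptool(g):
    tz=-ZZ*np.cos(g)-JY*np.sin(g); tx=-JY*np.cos(g)+ZZ*np.sin(g); return np.c_[tx,np.cross(tz,tx),tz]
def ppose(g,y,z):
    Rm=ptool(g); return jp(0,y,z)-Rm[:,2]*.182,Rm
E
python3 - <<'E'
from press import *
d=np.radians
print(gt(0),gt(.55))
im=grab_frame("top"); save("top7",cv2.resize(im[180:280,140:320],None,fx=4,fy=4,interpolation=cv2.INTER_CUBIC))
im=grab_frame("scene"); save("scene7",cv2.resize(im[160:270,250:450],None,fx=4,fy=4,interpolation=cv2.INTER_CUBIC))
for g in(0,15,30,40):
    p,Rm=ppose(d(g),*gt(.3)); S=allik(p,Rm); print(g,p.round(3),[s.round(2).tolist() for s in S])
    T=np.eye(4);T[:3,:3]=Rm;T[:3,3]=p; c=camera_params("wrist");M=T@c["T_tool_cam"]
    cc=(np.array(c["K"]),M[:3,:3],M[:3,3],None)
    print(proj(cc,[jp(0,.06,.08),jp(0,.09,.08),jp(0,.09,.096),jp(0,.189,.14)]).round(0).tolist())
E
```

```text
clock: 17.38
ee_pos: [0.4918, -0.1069, 0.4005]
eef_rot: [-0.171, 0.717, 0.647, 0.194]
contact_force: [0.4, -0.3, -0.6]
opening: 0.911
17.375 [-0.361  0.289  1.892  0.556  1.165 -0.537] [ 0.4918 -0.1069  0.4005] [[0.086, 0.995, 0.056], [0.862, -0.103, 0.497], [0.5, 0.005, -0.866]] [ 0.4 -0.3 -0.6]
(np.float64(0.28554302173132023), np.float64(0.18189912124180133)) (np.float64(0.3045851489407128), np.float64(0.1355905851352722))
0 [0.542 0.353 0.34 ] [[0.56, 0.53, 1.62, -0.0, 0.99, -2.48]]
[[280.0, -145.0], [280.0, -85.0], [280.0, -103.0], [280.0, 64.0]]
15 [0.547 0.4   0.334] [[0.65, 0.61, 1.5, -0.2, 1.22, -2.3]]
[[281.0, -40.0], [281.0, -4.0], [280.0, -18.0], [280.0, 86.0]]
30 [0.551 0.443 0.316] [[0.72, 0.72, 1.37, -0.35, 1.46, -2.2]]
[[281.0, 34.0], [281.0, 58.0], [281.0, 46.0], [280.0, 112.0]]
40 [0.554 0.469 0.297] [[0.76, 0.8, 1.29, -0.43, 1.61, -2.17]]
[[281.0, 74.0], [281.0, 93.0], [281.0, 82.0], [280.0, 130.0]]
```

View pics/top7.png

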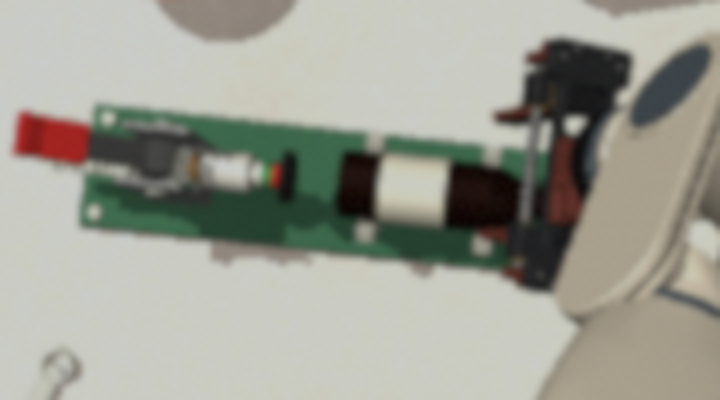

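View pics/scene7.png

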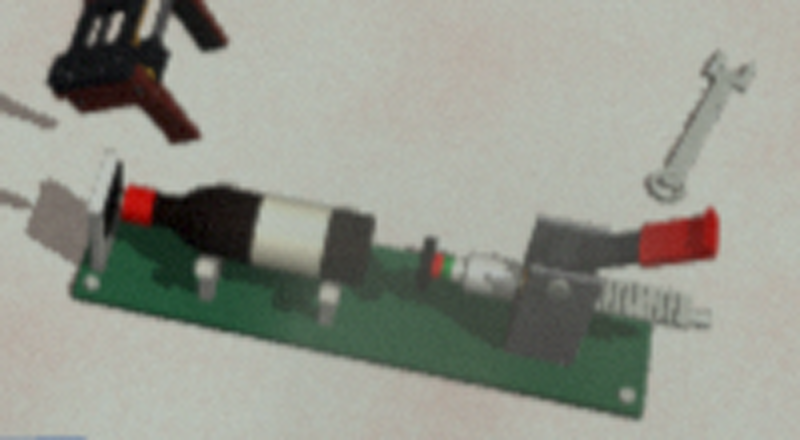

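Run:
```python
from press import *
import fit
d=np.radians
ct=fit.cams["top"];cs=fit.cams["scene"]
for y in(.08,.09,.10,.11): print(y,proj(ct,jp(0,y,.08)).round(1),proj(ct,jp(0,y,.102)).round(1),proj(cs,jp(0,y,.08)).round(1),proj(cs,jp(0,y,.102)).round(1))
q0,p0,R0=cur()
p,Rm=ppose(d(30),.286,.235); qp,e=ik(p,Rm,np.array([.72,.6,1.3,-.35,1.46,-2.2])); print(qp.round(2),e)
np.save("qp.npy",qp)
for t in np.linspace(0,1,9):
    q=q0+(qp-q0)*t; P,RR=fk(q); print(t,"tcp",P.round(3),"tip",(P+RR[:,2]*.182).round(3),"jaw",RR[:,1].round(2))
rows(q0,(q0+qp)/2,9,p0,R0)
```

```text
0.08 [[221.9 225.5]] [[221.  224.7]] [[345.5 222.9]] [[346.3 219.2]]
0.09 [[218.9 225.1]] [[218.  224.3]] [[348.6 223.6]] [[349.4 219.8]]
0.1 [[216.  224.8]] [[215.1 224. ]] [[351.8 224.2]] [[352.6 220.5]]
0.11 [[213.1 224.5]] [[212.1 223.7]] [[354.9 224.9]] [[355.8 221.1]]
[ 0.71  0.63  1.36 -0.35  1.56 -2.25] 5.851560606716009e-14
0.0 tcp [ 0.491 -0.107  0.398] tip [ 0.501 -0.016  0.241] jaw [ 0.99 -0.1   0.  ]
0.125 tcp [ 0.522 -0.056  0.396] tip [0.507 0.023 0.232] jaw [0.95 0.3  0.05]
0.25 tcp [0.549 0.    0.394] tip [0.513 0.06  0.225] jaw [0.75 0.65 0.07]
0.375 tcp [0.569 0.061 0.392] tip [0.52  0.097 0.22 ] jaw [0.43 0.9  0.06]
0.5 tcp [0.583 0.128 0.39 ] tip [0.527 0.136 0.217] jaw [0.05 1.   0.04]
0.625 tcp [0.589 0.199 0.39 ] tip [0.534 0.179 0.217] jaw [-0.34  0.94  0.  ]
0.75 tcp [0.587 0.273 0.39 ] tip [0.54  0.227 0.22 ] jaw [-0.67  0.74 -0.02]
0.875 tcp [0.574 0.351 0.391] tip [0.543 0.28  0.226] jaw [-0.89  0.45 -0.02]
1.0 tcp [0.55  0.43  0.393] tip [0.54  0.34  0.235] jaw [-0.99  0.11 -0.  ]
[0.36, 0.55, -0.03, -0.31, -0.27, 1.72] 26 10.6 [0.504, -0.007, 0.254]
[0.
[... 208 characters left out ...]
 3.0, -0.13, -1.17, -1.18, 8.62] 28 10.4 [0.519, 0.062, 0.242]
[1.79, 3.68, -0.15, -1.29, -1.36, 10.33] 29 10.4 [0.522, 0.08, 0.239]
[1.99, 4.38, -0.17, -1.38, -1.52, 12.05] 29 10.3 [0.526, 0.098, 0.238]
[2.16, 5.11, -0.19, -1.43, -1.64, 13.75] 30 10.3 [0.529, 0.117, 0.236]
[2.29, 5.86, -0.2, -1.45, -1.73, 15.45] 31 10.2 [0.533, 0.136, 0.235]
flat [0.36, 0.55, -0.03, -0.31, -0.27, 1.72, 0.7, 1.12, -0.05, -0.58, -0.52, 3.45, 1.01, 1.72, -0.08, -0.81, -0.76, 5.17, 1.3, 2.34, -0.11, -1.01, -0.98, 6.9, 1.56, 3.0, -0.13, -1.17, -1.18, 8.62, 1.79, 3.68, -0.15, -1.29, -1.36, 10.33, 1.99, 4.38, -0.17, -1.38, -1.52, 12.05, 2.16, 5.11, -0.19, -1.43, -1.64, 13.75, 2.29, 5.86, -0.2, -1.45, -1.73, 15.45]
```

```bash
python3 -m pendant '[0.36,0.55,0.1,-0.3,-0.3,1.7, 0.7,1.1,0.3,-0.6,-0.5,3.4, 1,1.7,0.5,-0.8,-0.8,5.2, 1.3,2.3,0.5,-1,-1,6.9, 1.6,3,0.5,-1.2,-1.2,8.6, 1.8,3.7,0.5,-1.3,-1.4,10.3, 2,4.4,0.5,-1.4,-1.5,12, 2.2,5.1,0.5,-1.4,-1.6,13.7, 2.3,5.9,0.5,-1.45,-1.7,15.4, 2.3,5.9,0.5,-1.45,-1.7,15.4]' 0; python3 log.py
python3 - <<'E'
from press import *
q0,p0,R0=cur(); rows(q0,np.load("qp.npy"),9,p0,R0)
E
```

```text
clock: 18.73
ee_pos: [0.5836, 0.1313, 0.4168]
eef_rot: [-0.16, 0.021, 0.987, 0.021]
contact_force: [0.6, 0.1, 1.1]
opening: 0.005
18.725 [ 0.179  0.434  1.599  0.105  1.416 -1.381] [0.5836 0.1313 0.4168] [[-0.948, 0.048, -0.314], [0.034, 0.998, 0.048], [0.316, 0.034, -0.948]] [0.6 0.1 1.1]
[0.09, 0.76, -0.08, -0.15, -0.01, 1.66] 31 10.0 [0.536, 0.158, 0.259]
[0.14, 1.55, -0.15, -0.29, 0.02, 3.31] 32 10.0 [0.539, 0.179, 0.257]
[0.14, 2.36, -0.22, -0.45, 0.09, 4.95] 32 9.9 [0.541, 0.2, 0.254]
[0.11, 3.18, -0.29, -0.61, 0.2, 6.58] 33 9.8 [0.544, 0.222, 0.253]
[0.02, 4.02, -0.36, -0.79, 0.35, 8.19] 34 9.8 [0.545, 0.245, 0.251]
[-0.11, 4.87, -0.42, -0.98, 0.54, 9.78] 35 9.7 [0.546, 0.269, 0.251]
[-0.3, 5.73, -0.49, -1.18, 0.78, 11.35] 35 9.6 [0.546, 0.295, 0.25]
[-0.54, 6.6, -0.55, -1.41, 1.05, 12.9] 36 9.5 [0.544, 0.321, 0.251]
[-0.84, 7.47, -0.6, -1.66, 1.38, 14.42] 37 9.4 [0.541, 0.349, 0.251]
flat [0.09, 0.76, -0.08, -0.15, -0.01, 1.66, 0.14, 1.55, -0.15, -0.29, 0.02, 3.31, 0.14, 2.36, -0.22, -0.45, 0.09, 4.95, 0.11, 3.18, -0.29, -0.61, 0.2, 6.58, 0.02, 4.02, -0.36, -0.79, 0.35, 8.19, -0.11, 4.87, -0.42, -0.98, 0.54, 9.78, -0.3, 5.73, -0.49, -1.18, 0.78, 11.35, -0.54, 6.6, -0.55, -1.41, 1.05, 12.9, -0.84, 7.47, -0.6, -1.66, 1.38, 14.42]
```

```bash
python3 -m pendant '[0.1,0.8,-0.1,-0.15,0,1.7, 0.15,1.55,-0.15,-0.3,0,3.3, 0.15,2.4,-0.2,-0.45,0.1,5, 0.1,3.2,-0.3,-0.6,0.2,6.6, 0,4,-0.35,-0.8,0.35,8.2, -0.1,4.9,-0.4,-1,0.5,9.8, -0.3,5.7,-0.5,-1.2,0.8,11.3, -0.55,6.6,-0.55,-1.4,1.05,12.9, -0.84,7.47,-0.6,-1.66,1.38,14.42, -0.84,7.47,-0.6,-1.66,1.38,14.42]' 0; python3 log.py
python3 - <<'E'
from press import *
q0,p0,R0=cur(); d=np.radians
for th,off in((0,.004),(.02,0),(.1,0),(.2,0),(.3,0),(.4,0),(.5,0),(.54,0)):
    p,Rm=ppose(d(30),*gt(th,off)); print(th,np.round((p-p0)/.04,3),np.round(R.from_matrix(Rm@R0.T).as_rotvec(degrees=True)/6,2))
im=grab_frame("wrist"); c=cam("wrist")
P=[jp(0,.286,.181),jp(0,.11,.08),jp(0,.06,.109)]
for u in proj(c,P): cv2.circle(im,tuple(np.round(u).astype(int).tolist()),2,(255,255,0),1)
save("w8",im)
im=grab_frame("scene"); save("scene8",cv2.resize(im[130:270,250:450],None,fx=4,fy=4,interpolation=cv2.INTER_CUBIC))
E
```

```text
clock: 19.98
ee_pos: [0.5492, 0.4292, 0.393]
eef_rot: [-0.193, -0.645, 0.719, -0.172]
contact_force: [-0.9, -0.5, -0.1]
opening: 0.003
19.975 [ 0.709  0.625  1.358 -0.347  1.557 -2.25 ] [0.5492 0.4292 0.393 ] [[-0.093, -0.994, -0.055], [-0.862, 0.108, -0.495], [0.498, 0.002, -0.867]] [-0.9 -0.5 -0.1]
0 [ 0.011 -0.045 -1.255] [-0.02 -0.01  0.02]
0.02 [ 0.02   0.039 -1.374] [-0.02 -0.01  0.02]
0.1 [ 0.031  0.143 -1.526] [-0.02 -0.01  0.02]
0.2 [ 0.043  0.256 -1.726] [-0.02 -0.01  0.02]
0.3 [ 0.053  0.349 -1.937] [-0.02 -0.01  0.02]
0.4 [ 0.061  0.42  -2.156] [-0.02 -0.01  0.02]
0.5 [ 0.066  0.468 -2.381] [-0.02 -0.01  0.02]
0.54 [ 0.067  0.482 -2.472] [-0.02 -0.01  0.02]
```

View pics/w8.png

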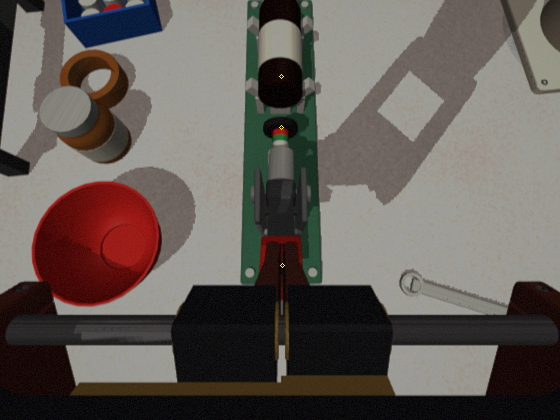

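View pics/scene8.png

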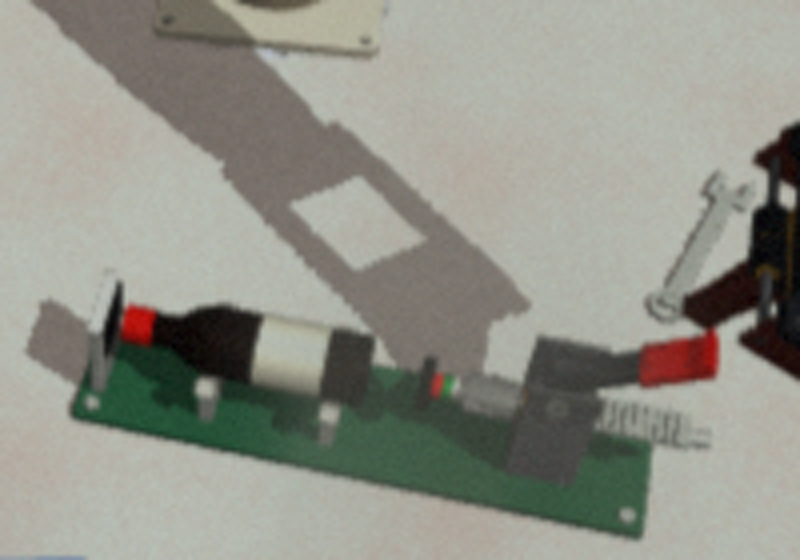

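Wrist view shows bottle base (281,100), pad (281,127, so jig y ≈ 0.11), stem colours and the red grip at (281,245). First pump.

```bash
python3 -m pendant '[0,-0.02,-0.8,0,0,0, 0.01,-0.04,-1.2,0,0,0, 0.02,0.04,-1.37,0,0,0, 0.03,0.14,-1.53,0,0,0, 0.04,0.26,-1.73,0,0,0, 0.05,0.35,-1.94,0,0,0, 0.06,0.42,-2.16,0,0,0, 0.06,0.47,-2.36,0,0,0, 0.06,0.47,-2.36,0,0,0]' 0; python3 log.py
python3 - <<'E'
from press import *
im=grab_frame("wrist"); save("w9",cv2.resize(im[:300,180:380],None,fx=2,fy=2,interpolation=cv2.INTER_CUBIC))
E
```

```text
clock: 21.2
ee_pos: [0.5529, 0.447, 0.3008]
eef_rot: [-0.192, -0.645, 0.72, -0.172]
contact_force: [0.8, -3.2, 3.7]
opening: 0.0
21.2 [ 0.723  0.743  1.367 -0.345  1.441 -2.192] [0.5529 0.447  0.3008] [[-0.095, -0.994, -0.054], [-0.862, 0.109, -0.495], [0.498, -0.001, -0.867]] [ 0.8 -3.2  3.7]
```

View pics/w9.png

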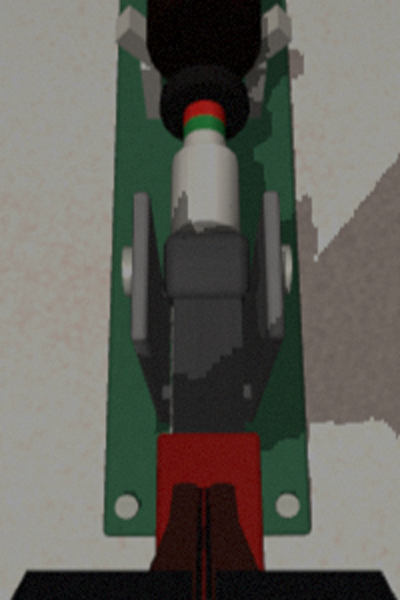

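```bash
python3 -m pendant '[-0.01,-0.12,0.42,0,0,0, -0.03,-0.33,0.83,0,0,0, -0.05,-0.51,1.16,0,0,0, -0.05,-0.51,1.2,0,0,0, -0.04,-0.43,0.99,0,0,0, -0.03,-0.33,0.83,0,0,0, -0.02,-0.21,0.63,0,0,0, -0.01,-0.12,0.42,0,0,0, 0,-0.05,0.2,0,0,0, 0,0,0,0,0,0, 0,0,0,0,0,0]' 0; python3 log.py
python3 - <<'E'
from press import *
im=grab_frame("wrist"); save("w10",cv2.resize(im[:300,180:380],None,fx=2,fy=2,interpolation=cv2.INTER_CUBIC))
c=cam("wrist"); print({y:(proj(c,jp(0,y,.08))[0]-[180,0]).round(1)*2 for y in(.06,.07,.08,.09,.1)})
E
```

```text
clock: 22.62
ee_pos: [0.5526, 0.4466, 0.2991]
eef_rot: [-0.193, -0.645, 0.719, -0.172]
contact_force: [0.2, -2.7, 3.8]
opening: 0.006
22.625 [ 0.723  0.745  1.368 -0.345  1.44  -2.192] [0.5526 0.4466 0.2991] [[-0.094, -0.994, -0.055], [-0.861, 0.109, -0.496], [0.499, 0.001, -0.866]] [ 0.2 -2.7  3.8]
{0.06: array([203.4,  33.4]), 0.07: array([203.4,  50. ]), 0.08: array([203.4,  66.8]), 0.09: array([203.6,  84. ]), 0.1: array([203.6, 101.4])}
```

View pics/w10.png

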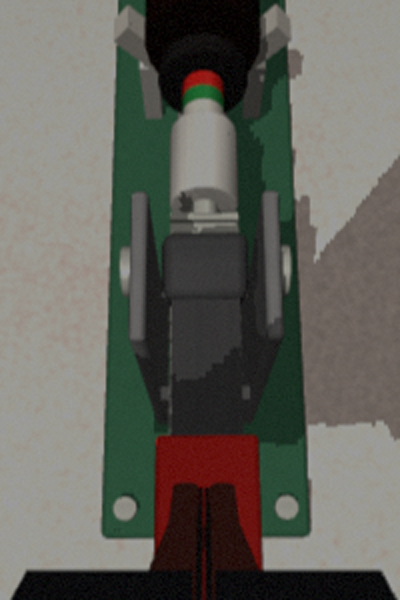

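```bash
python3 -m pendant '[-0.01,-0.12,0.42,0,0,0, -0.03,-0.33,0.83,0,0,0, -0.05,-0.51,1.16,0,0,0, -0.05,-0.51,1.2,0,0,0, -0.04,-0.43,0.99,0,0,0, -0.03,-0.33,0.83,0,0,0, -0.02,-0.21,0.63,0,0,0, -0.01,-0.12,0.42,0,0,0, 0,-0.08,0.3,0,0,0, 0,-0.08,0.3,0,0,0]' 0; python3 log.py
python3 -m pendant '[0,0.03,-0.1,0,0,0, 0,0.06,-0.2,0,0,0, 0,0.08,-0.3,0,0,0, 0,0.08,-0.3,0,0,0]' 0; python3 log.py
python3 - <<'E'
from press import *
im=grab_frame("wrist"); save("w11",cv2.resize(im[:300,180:380],None,fx=2,fy=2,interpolation=cv2.INTER_CUBIC))
im=grab_frame("scene"); save("scene11",cv2.resize(im[195:255,260:400],None,fx=5.5,fy=5.5,interpolation=cv2.INTER_CUBIC))
E
```

```text
clock: 23.92
ee_pos: [0.5526, 0.4435, 0.3114]
eef_rot: [-0.193, -0.645, 0.719, -0.172]
contact_force: [0.2, -3.4, 3.5]
opening: 0.006
23.925 [ 0.72   0.728  1.37  -0.345  1.453 -2.2  ] [0.5526 0.4435 0.3114] [[-0.094, -0.994, -0.055], [-0.862, 0.109, -0.496], [0.499, 0.001, -0.867]] [ 0.2 -3.4  3.5]
clock: 24.42
ee_pos: [0.5526, 0.4466, 0.3004]
eef_rot: [-0.192, -0.645, 0.72, -0.172]
contact_force: [0.1, -5.5, 5.2]
opening: 0.005
24.425 [ 0.723  0.743  1.368 -0.345  1.441 -2.192] [0.5526 0.4466 0.3004] [[-0.095, -0.994, -0.055], [-0.862, 0.109, -0.496], [0.499, 0.0, -0.867]] [ 0.1 -5.5  5.2]
```

View pics/w11.png

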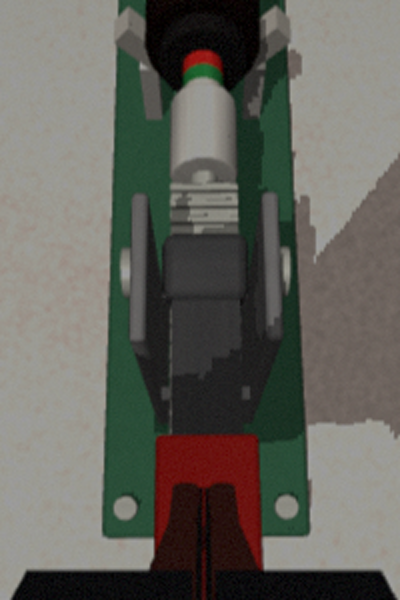

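View pics/scene11.png

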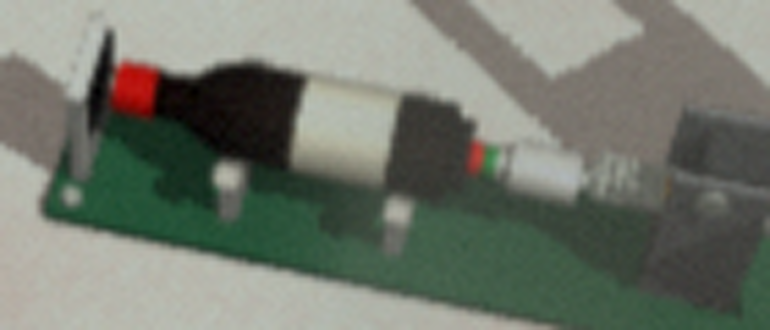

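Pad has reached the base and is sliding the bottle to the stop. Releasing for another stroke, now pressing in small steps and watching the stem.

```bash
python3 -m pendant '[-0.01,-0.12,0.42,0,0,0, -0.03,-0.33,0.83,0,0,0, -0.05,-0.51,1.16,0,0,0, -0.05,-0.51,1.2,0,0,0, -0.04,-0.43,0.99,0,0,0, -0.03,-0.33,0.83,0,0,0, -0.02,-0.27,0.73,0,0,0, -0.02,-0.21,0.63,0,0,0, -0.02,-0.21,0.63,0,0,0]' 0; python3 log.py
python3 -m pendant '[0,0.04,-0.1,0,0,0, 0.01,0.09,-0.21,0,0,0, 0.01,0.09,-0.21,0,0,0]' 0; python3 log.py
cat > snap.py <<'E'
import sys
from press import *
n=sys.argv[1]
a=grab_frame("wrist")[:110,220:340]; b=grab_frame("scene")[195:255,260:380]; 
save("z"+n,np.vstack([cv2.resize(a,None,fx=3.2,fy=2.8,interpolation=cv2.INTER_CUBIC),cv2.resize(b,(384,192),interpolation=cv2.INTER_CUBIC)]).astype(np.uint8).repeat(1,0))
E
python3 snap.py 1
```

```text
clock: 25.65
ee_pos: [0.5521, 0.4386, 0.325]
eef_rot: [-0.192, -0.645, 0.719, -0.173]
contact_force: [1.3, -2.2, 4.8]
opening: 0.004
25.65 [ 0.716  0.708  1.374 -0.348  1.466 -2.208] [0.5521 0.4386 0.325 ] [[-0.094, -0.994, -0.054], [-0.862, 0.109, -0.496], [0.499, -0.001, -0.867]] [ 1.3 -2.2  4.8]
clock: 26.02
ee_pos: [0.5525, 0.4418, 0.3164]
eef_rot: [-0.192, -0.645, 0.719, -0.173]
contact_force: [0.9, -3.7, 5.2]
opening: 0.005
26.025 [ 0.719  0.721  1.371 -0.347  1.459 -2.202] [0.5525 0.4418 0.3164] [[-0.094, -0.994, -0.054], [-0.861, 0.109, -0.497], [0.5, -0.0, -0.866]] [ 0.9 -3.7  5.2]
```

View pics/z1.png

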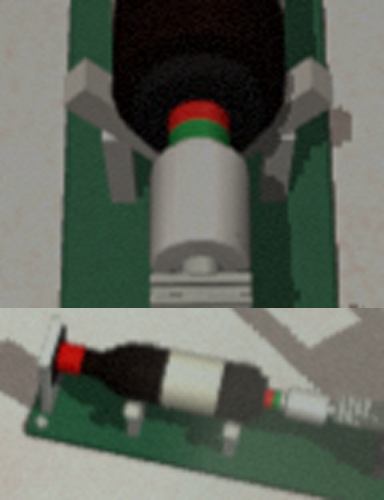

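```bash
python3 -m pendant '[0,0.04,-0.11,0,0,0, 0.01,0.07,-0.22,0,0,0, 0.01,0.07,-0.22,0,0,0]' 0; python3 log.py; python3 snap.py 2
```

```text
clock: 26.5
ee_pos: [0.5529, 0.4443, 0.3076]
eef_rot: [-0.193, -0.645, 0.719, -0.173]
contact_force: [1.6, -4.6, 6.0]
opening: 0.004
26.5 [ 0.721  0.734  1.369 -0.347  1.45  -2.197] [0.5529 0.4443 0.3076] [[-0.094, -0.994, -0.055], [-0.861, 0.109, -0.498], [0.501, 0.0, -0.866]] [ 1.6 -4.6  6. ]
```

View pics/z2.png

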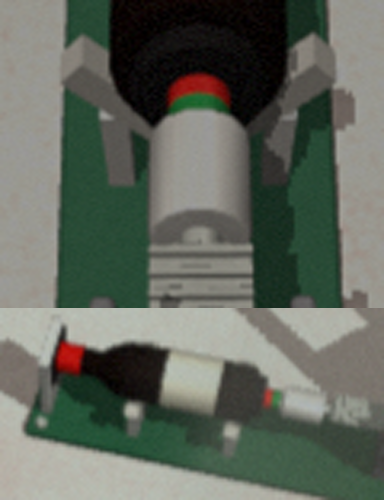

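```bash
python3 -m pendant '[0,0.03,-0.11,0,0,0, 0,0.05,-0.22,0,0,0, 0,0.05,-0.22,0,0,0]' 0; python3 log.py; python3 snap.py 3
```

```text
clock: 26.98
ee_pos: [0.553, 0.4459, 0.299]
eef_rot: [-0.193, -0.644, 0.719, -0.173]
contact_force: [1.6, -7.1, 7.6]
opening: 0.001
26.975 [ 0.723  0.745  1.368 -0.348  1.441 -2.191] [0.553  0.4459 0.299 ] [[-0.095, -0.994, -0.055], [-0.86, 0.109, -0.498], [0.501, -0.0, -0.865]] [ 1.6 -7.1  7.6]
```

View pics/z3.png

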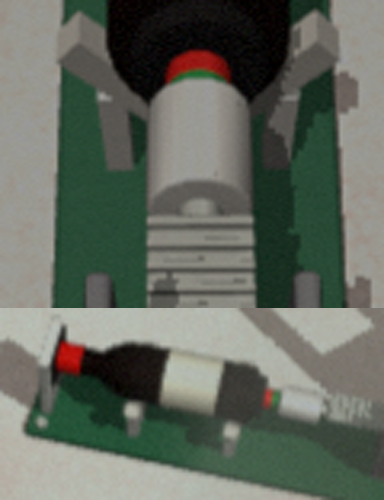

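Green is narrowing but not enough travel remains in this stroke; I release and pump again slowly.

```bash
python3 -m pendant '[-0.01,-0.14,0.42,0,0,0, -0.03,-0.35,0.83,0,0,0, -0.05,-0.53,1.16,0,0,0, -0.05,-0.53,1.22,0,0,0, -0.04,-0.47,1,0,0,0, -0.03,-0.38,0.83,0,0,0, -0.02,-0.32,0.73,0,0,0, -0.02,-0.32,0.73,0,0,0]' 0; python3 log.py; python3 snap.py 4
```

```text
clock: 28.08
ee_pos: [0.5518, 0.4343, 0.3282]
eef_rot: [-0.192, -0.645, 0.719, -0.172]
contact_force: [0.4, -0.8, 6.4]
opening: 0.004
28.075 [ 0.712  0.7    1.381 -0.349  1.467 -2.212] [0.5518 0.4343 0.3282] [[-0.094, -0.994, -0.055], [-0.861, 0.109, -0.496], [0.499, 0.0, -0.867]] [ 0.4 -0.8  6.4]
```

View pics/z4.png

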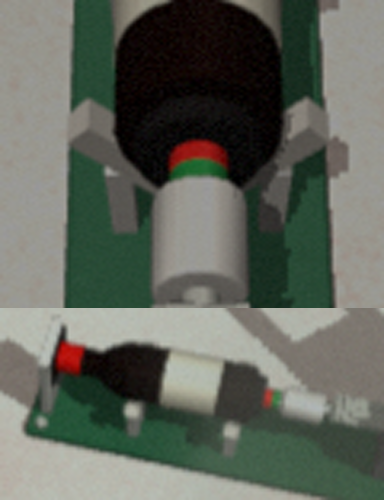

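```bash
python3 -m pendant '[0,0.03,-0.1,0,0,0, 0,0.06,-0.2,0,0,0, 0,0.06,-0.2,0,0,0]' 0; python3 log.py; python3 snap.py 5
```

```text
clock: 28.55
ee_pos: [0.5519, 0.4371, 0.3209]
eef_rot: [-0.192, -0.645, 0.719, -0.172]
contact_force: [-0.4, 0.6, 8.7]
opening: 0.007
28.55 [ 0.714  0.71   1.379 -0.348  1.457 -2.207] [0.5519 0.4371 0.3209] [[-0.094, -0.994, -0.054], [-0.862, 0.109, -0.495], [0.498, -0.001, -0.867]] [-0.4  0.6  8.7]
```

View pics/z5.png

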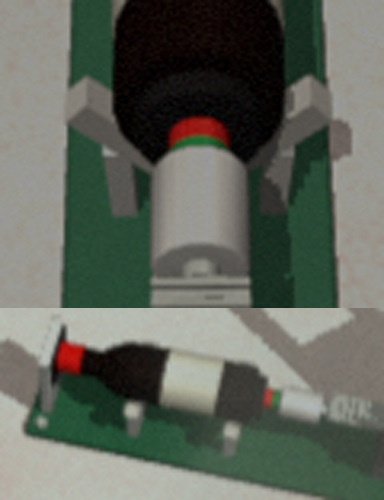

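```bash
python3 -m pendant '[0,0.03,-0.1,0,0,0, 0,0.05,-0.2,0,0,0, 0,0.05,-0.2,0,0,0]' 0; python3 log.py; python3 snap.py 6
```

```text
clock: 29.02
ee_pos: [0.5521, 0.4393, 0.3133]
eef_rot: [-0.191, -0.645, 0.719, -0.172]
contact_force: [-0.1, 0.8, 9.9]
opening: 0.004
29.025 [ 0.717  0.721  1.378 -0.348  1.448 -2.202] [0.5521 0.4393 0.3133] [[-0.095, -0.994, -0.053], [-0.863, 0.108, -0.494], [0.497, -0.001, -0.868]] [-0.1  0.8  9.9]
```

View pics/z6.png

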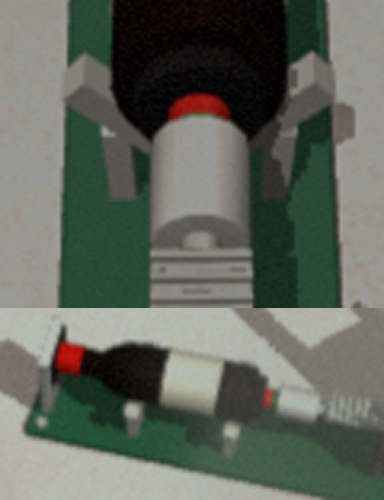

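```bash
python3 -m pendant '[0,0.02,-0.1,0,0,0, 0,0.04,-0.22,0,0,0, 0,0.04,-0.22,0,0,0]' 0; python3 log.py; python3 snap.py 7
python3 - <<'E'
from press import *
import fit
b=grab_frame("scene"); a=grab_frame("top")
r=cv2.resize(b[205:240,260:370],None,fx=7,fy=7,interpolation=cv2.INTER_CUBIC); t=cv2.resize(a[205:245,190:300],None,fx=7,fy=7,interpolation=cv2.INTER_CUBIC)
save("z7b",np.vstack([r,t]))
E
```

```text
clock: 29.5
ee_pos: [0.5522, 0.4412, 0.3049]
eef_rot: [-0.191, -0.645, 0.72, -0.172]
contact_force: [0.9, 0.9, 10.7]
opening: 0.0
29.5 [ 0.718  0.732  1.378 -0.347  1.437 -2.196] [0.5522 0.4412 0.3049] [[-0.095, -0.994, -0.052], [-0.863, 0.108, -0.494], [0.497, -0.002, -0.868]] [ 0.9  0.9 10.7]
```

View pics/z7.png

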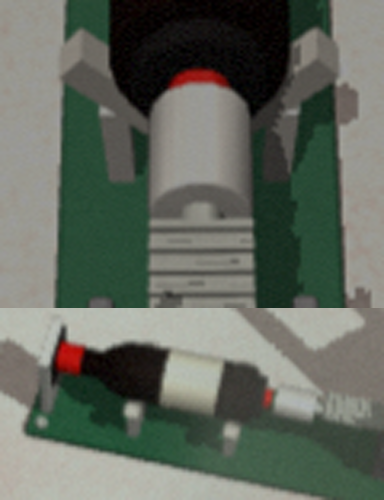

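View pics/z7b.png

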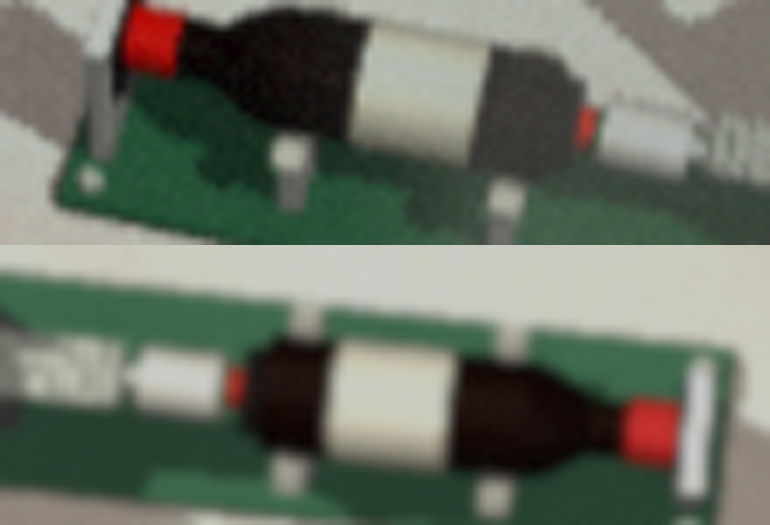

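```bash
cat > prof.py <<'E'
from press import *
import fit
def prof(im,n,y0,y1):
    c=fit.cams[n]; ys=np.arange(y0,y1,.0005); out=[]
    for x in(-.006,-.003,0,.003):
        u=proj(c,np.array([jp(x if n=="top" else 0,y,.088 if n=="top" else .084+x) for y in ys])).astype(np.float32)
        out.append(cv2.remap(im.astype(np.float32),u[None,:,0],u[None,:,1],cv2.INTER_LINEAR)[0])
    return ys,np.mean(out,0)
def rep(im,n,y0,y1,tag):
    ys,a=prof(im,n,y0,y1); s=a.sum(1)+1; red=np.clip((a[:,0]-np.maximum(a[:,1],a[:,2])),0,None); gr=np.clip(a[:,1]-np.maximum(a[:,0],a[:,2]),0,None)
    print(tag,"red max %.0f int %.1f"%(red.max(),red.sum()*.5),"green max %.0f int %.1f"%(gr.max(),gr.sum()*.5))
    for i in range(0,len(ys),4): print("  %.3f"%ys[i],a[i].round().astype(int).tolist())
E
python3 - <<'E'
from prof import *
for n in("scene","top"):
    o=cv2.imread(f"pics/{n}0.png")[:,:,::-1]; rep(o,n,.105,.150,n+"0"); rep(grab_frame(n),n,.055,.095,n+"now")
E
```

```text
scene0 red max 91 int 664.4 green max 48 int 456.0
  0.105 [72, 94, 75]
  0.107 [69, 89, 72]
  0.109 [65, 75, 65]
  0.111 [63, 67, 61]
  0.113 [63, 64, 59]
  0.115 [70, 63, 59]
  0.117 [87, 64, 59]
  0.119 [118, 65, 59]
  0.121 [146, 67, 59]
  0.123 [161, 71, 61]
  0.125 [147, 82, 63]
  0.127 [115, 100, 67]
  0.129 [78, 119, 72]
  0.131 [78, 128, 81]
  0.133 [95, 138, 99]
  0.135 [129, 154, 129]
  0.137 [155, 166, 151]
  0.139 [164, 170, 160]
  0.141 [159, 165, 155]
  0.143 [147, 150, 142]
  0.145 [137, 139, 132]
  0.147 [155, 158, 151]
  0.149 [168, 173, 167]
scenenow red max 100 int 775.2 green max 6 int 69.7
  0.055 [61, 59, 54]
  0.057 [61, 60, 55]
  0.059 [61, 59, 55]
  0.061 [59, 59, 55]
  0.063 [59, 58, 55]
  0.065 [63, 58, 55]
  0.067 [84, 61, 57]
  0.069 [113, 63, 58]
  0.071 [152, 62, 56]
  0.073 [161, 64, 56]
  0.075 [154, 68, 59]
  0.077 [123, 91, 77]
  0.079 [120, 119, 105]
  0.081 [148, 153, 142]
  0.083 [166, 171, 162]
  0.085 [173, 179, 172]
  0.087 [174, 180, 173]
  0.089 [175, 179, 174]
  0.091 [175, 178, 174]
  0.093 [174, 178, 174]
top0 red max 72 int 626.2 green 
[... 322 characters left out ...]
3 [87, 122, 80]
  0.135 [107, 136, 103]
  0.137 [129, 148, 124]
  0.139 [149, 158, 141]
  0.141 [155, 159, 146]
  0.143 [157, 157, 146]
  0.145 [151, 150, 141]
  0.147 [151, 150, 143]
  0.149 [161, 160, 153]
topnow red max 83 int 885.4 green max 1 int 3.4
  0.055 [27, 15, 11]
  0.057 [27, 15, 11]
  0.059 [27, 15, 12]
  0.061 [27, 17, 14]
  0.063 [27, 19, 17]
  0.065 [29, 22, 19]
  0.067 [40, 25, 23]
  0.069 [58, 28, 26]
  0.071 [87, 32, 29]
  0.073 [111, 39, 33]
  0.075 [131, 48, 39]
  0.077 [131, 65, 53]
  0.079 [130, 87, 74]
  0.081 [134, 117, 105]
  0.083 [149, 145, 134]
  0.085 [170, 170, 161]
  0.087 [183, 183, 175]
  0.089 [192, 192, 184]
  0.091 [193, 194, 186]
  0.093 [194, 194, 187]
```

```bash
cat > wfit.py <<'E'
from prof import *
from scipy.special import erf
from scipy.optimize import least_squares
def mfit(ys,a,x0,gw0,rw=None,cols=None,sig=None):
    y=ys*1e3
    def model(v):
        e1,r,g,s=v; E=lambda t:.5*(1+erf((y-t)/s/1.414))
        w=[1-E(e1),E(e1)-E(e1+r),E(e1+r)-E(e1+r+g),E(e1+r+g)]; return np.array(w).T
    def f(v):
        W=model(v)
        if cols is None: C=np.linalg.lstsq(W,a,rcond=None)[0]
        else: C=cols.copy(); C2=np.linalg.lstsq(W[:,[0,3]],a-W[:,1:3]@cols[1:3],rcond=None)[0]; C[0]=C2[0];C[3]=C2[1]
        f.C=C; return ((W@C-a)).ravel()
    r=least_squares(f,x0,bounds=([0,5,0,.8],[200,11,12,6])); f(r.x); return r.x,f.C,np.sqrt(np.mean(r.fun**2))
def now(): 
  for n in("scene","top"):
    o=cv2.imread(f"pics/{n}0.png")[:,:,::-1]; ys,a=prof(o,n,.113,.141); v,C,e=mfit(ys,a,[119,8,8,2],8); print(n,"base",v.round(1),C.round(0).tolist(),round(e,1))
    im=grab_frame(n); ys,b=prof(im,n,.060,.090)
    k=np.linalg.norm(b,axis=1).max()
    for cc in (C,C*1.1):
      def run(g):
        y=ys*1e3
        best=None
        for e1 in np.arange(64,76,.25):
            s=v[3]; E=lambda t:.5*(1+erf((y-t)/s/1.414)); r=v[1]
            W=np.array([1-E(e1),E(e1)-E(e1+r),E(e1+r)-E(e1+r+g),E(e1+r+g)]).T
            C2=np.linalg.lstsq(W[:,[0,3]],b-W[:,1:3]@cc[1:3],rcond=None)[0]
            err=np.sqrt(np.mean((W[:,[0,3]]@C2+W[:,1:3]@cc[1:3]-b)**2))
            if best is None or err<best[0]: best=(err,e1)
        return best
      print("  green width: err,e1",{g:tuple(np.round(run(g),2).tolist()) for g in(0,1,2,3,4,5,6,8)})
if __name__=="__main__": now()
E
python3 wfit.py
```

```text
scene base [118.9   7.9   7.4   2.2] [[66.0, 63.0, 59.0], [168.0, 69.0, 60.0], [65.0, 127.0, 74.0], [165.0, 170.0, 160.0]] 1.4
  green width: err,e1 {0: (13.2, 71.0), 1: (9.57, 70.25), 2: (6.21, 69.75), 3: (4.46, 69.25), 4: (6.05, 68.75), 5: (9.36, 68.25), 6: (13.06, 67.75), 8: (20.48, 67.0)}
  green width: err,e1 {0: (15.36, 71.0), 1: (12.01, 70.5), 2: (9.13, 70.0), 3: (7.59, 69.5), 4: (8.21, 69.25), 5: (10.59, 68.75), 6: (13.76, 68.25), 8: (20.6, 67.5)}
top base [122.7   5.    7.5   4.1] [[18.0, 20.0, 19.0], [248.0, 40.0, 42.0], [28.0, 116.0, 50.0], [173.0, 166.0, 159.0]] 1.2
  green width: err,e1 {0: (13.75, 75.75), 1: (11.43, 75.0), 2: (8.85, 74.5), 3: (6.26, 74.0), 4: (4.2, 73.5), 5: (4.19, 73.0), 6: (6.42, 72.5), 8: (12.75, 71.75)}
  green width: err,e1 {0: (15.34, 75.75), 1: (13.12, 75.5), 2: (10.71, 74.75), 3: (8.3, 74.25), 4: (6.35, 73.75), 5: (5.76, 73.5), 6: (7.0, 73.0), 8: (12.46, 72.25)}
```

The stem fit leaves 3–4.5 mm of green visible, so the pad is pressed in about 14–15 mm, mid-window. The cap is at the stop and the fingers hold the grip with about 10.7 N. Final check and hand-in.

```bash
python3 -m pendant '[0,0,0,0,0,0, 0,0,0,0,0,0, 0,0,0,0,0,0, 0,0,0,0,0,0]' 0; python3 wfit.py | grep -A1 base | grep width
python3 - <<'E'
from h import *
print(manip.job_done()); s=sense(); print(s["clock"],s["contact_force"].round(1))
E
```

```text
clock: 30.4
ee_pos: [0.5522, 0.4411, 0.305]
eef_rot: [-0.191, -0.645, 0.72, -0.172]
contact_force: [0.5, 3.1, 10.8]
opening: 0.006
  green width: err,e1 {0: (12.96, 70.75), 1: (9.29, 70.25), 2: (5.88, 69.75), 3: (4.11, 69.25), 4: (5.85, 68.75), 5: (9.25, 68.25), 6: (12.99, 67.75), 8: (20.45, 66.75)}
  green width: err,e1 {0: (13.76, 75.75), 1: (11.45, 75.0), 2: (8.89, 74.5), 3: (6.3, 74.0), 4: (4.26, 73.5), 5: (4.24, 73.0), 6: (6.44, 72.5), 8: (12.73, 71.75)}
the job is handed in; nothing more can be done
None
the job is handed in; nothing more can be done
```

I laid the brown red-capped bottle in the cradle with its cap towards the stop and let go. I then pumped the trigger five times and handed the job in at about 30.4 s, still holding the grip down.

- **Hold:** the last reading showed about 10.8 N upward on the fingers. The reading taken just before it was the same.
- **Pad:** the estimates of how far it is pressed in disagree a little. The scene camera gave about 15 mm, the top camera about 14 mm and the wrist view about 12.5–13 mm. All three are inside the green (10.5–18.5 mm).
- **Cap:** the pictures show it against the stop plate, to within their resolution of about 3 mm per pixel.
- **Gentleness:** while I lowered the bottle, the downward push on the cradle reached about 29 N, so I eased it back before opening the fingers.
- **Other things:** I saw nothing moved, but I did not measure their positions again at the end.

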